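# Feed a culture plate and register it at the bar-code reader

## Task

Feed one culture plate out of the plate dispenser by pushing its feed slide all the way in, then draw the slide fully back so that the next plate drops onto the bench ready. Push the fed plate flat along the bench, without lifting or tipping it, until it sits square in the corner of the bar-code reader's L-shaped stop, touching both sides, and leave it there. Leave the other plates in the dispenser and do not disturb the tube rack, the tip box or the bottle.

Things in the scene. Friction and masses are not known exactly. Their poses are not given: they have to be found in the camera images.
- plate1: Bottom plate of the stack, to be fed and pushed: lidded 24-well culture plate, clear-white plastic, a flat box 127.8 (own x) x 85.5 (y) x 20 mm, about 85 g. Origin: centre of its underside. Starts in the dispenser flat on the bench, its axes parallel to the dispenser's. A bar-code label is on its -y long side, which comes out first.
- plate2: Second plate of the stack, same as plate1, resting on it; origin at the centre of its underside (20 mm above the bench at the start, on the bench once it has dropped).
- plate3: Top plate of the stack, same as plate1, resting on plate2; origin at the centre of its underside (40 mm above the bench at the start).
- dispenser: Fixed plate dispenser: open-bottomed magazine, four aluminium corner posts 75 mm high round the stack, outside 137 (x) x 95 (y) mm; foot flanges to x = +-97 mm, 5 mm high. Origin: on the bench under the stack's centre. Plates leave at bench level towards its -y, under the front posts. The feed slide's channel (94 mm wide, 14 high) runs from y = +48 to +257 mm.
- feed_slide (a joint): Feed slide, grey bar 70 mm wide, top 17 mm above the bench, pushing the bottom plate out along the dispenser's -y. 0 = fully back, 0.14 m = fully in (end stops). Fully in, the plate's trailing side is at y = -93 mm from the dispenser, 45 mm clear of its posts, and the next plate rests on the slide until it is drawn back. 2 to 6 N move it; it stays where left.
- slide_knob (a point): On the axis of the feed slide's upright black knob, 42 mm above the bench, on its 20 mm thick waist (25 to 50 mm above the bench; head 25 mm across, top at 64 mm). At dispenser x = 0, y = +230 mm when the slide is fully back; travels with the slide. Axes as the dispenser's.
- reader_stop: Fixed bar-code reader with L-shaped stop of two bars 11 mm high. Origin: on the bench, centre of a plate that is fully home, whose axes are then parallel to these. End bar: face at y = -42.9 mm, x -60 to 74, meets the plate's -y long side. Side bar: face at x = +64 mm, y -53 to 22, meets its +x short side. Open to -x and +y. Reader on a column, y -105 to -180, |x| < 35, 140 mm high.
- tube_rack: Green tube rack, bystander, 226 x 68 x 42 mm with its tubes, long side along its x; origin at the centre of its underside.
- tip_box: Shut pipette-tip box, bystander, 85 (x) x 122 (y) x 62 mm; origin at the centre of its underside.
- reagent_bottle: Closed reagent bottle with a blue cap, bystander, 68 mm in diameter, 140 mm high; origin at the centre of its underside.
Mind the look-alikes: they are no part of the job. What is shaped like the reader_stop but orange or white is not meant. What is shaped like the plate3 but red is not meant.

How it is judged:
By the outcome, as a careful person would: the job done as asked, in the order asked, and still so for the second after the job is handed in, with the robot touching nothing.
It also fails if it takes over 72 s, if anything falls off the work surface, if the arm or the gripper's body presses on something with over 40 N, if the wrist force passes 120 N, or if a joint passes its speed limit or range.

## Robot

A 6-joint arm with a two-finger parallel gripper is mounted at the origin on the work surface. World frame = base frame: x ahead of the robot, y to its left, z up, the work surface at z = 0. Lengths are in m, angles in rad, forces in N, time in s.
With the tool pointing down it reaches from about 0.3 to 0.875 m from the base axis. Payload 6.4 kg.
Tool frame: the origin (TCP) lies at the very end of the fingers, on their centre line; the grasp point (between the pads) lies 19 mm behind it; y points along the fingers, z is the direction in which the jaws open and shut, and the axes are right-handed (so a half turn about y gives the same grasp; the last joint's range is limited). The gripper opens to 88 mm and grips with 3 to 60 N. Pads are 18 mm wide; open, the fingers measure 123 mm over their backs; the gripper's body (75 mm by 187 mm) begins 45 mm behind the grasp point.
Start: joints at [1.007, 0.181, 1.607, -0, 1.354, -0.206], TCP at [0.201, 0.539, 0.239] pointing down, gripper open.
Joint ranges: [-2.99, 2.99], [-0.89, 2.07], [0.3, 2.58], [-1.14, 4.28], [0, 2.63], [-3.12, 3.12]. Speed limits (rad/s): [2.57, 2.57, 3.01, 3.14, 3.14, 3.14].

## Interface

Orientations are given as a rotation vector (axis times angle).
In Python, from cell import manip, optics, nets gives the robot as it stands.
- The arm moves only by the tool drive_tool, never from a script. Its arguments are lists of equal length, an entry for each row: "delta_rot": the turn, a rotation vector about the tool's x, y, z in degrees, a list of three; "travel": the shift along the tool's x, y, z in m, a list of three; "fingers": the finger opening in m, from 0 to 0.0881. A call has exactly 10 rows; each row is the pose to reach, as a shift and turn from the pose commanded when the call began, along the tool's axes at that moment; what a row does not reach only later rows make up. A row lasts 1/10 s, in which the tool goes at most 50 mm and 8.59 degrees, less where a joint would pass 70% of its speed; a pose out of reach is approached as far as the arm can. A call with a gripper value outside its range is refused whole. The fingers move at their own pace and stop on an object; "grip_force" is the grip in N (left out, the last holds). Time passes only in rows, so rows that repeat a pose let the fingers close, or fill a call up. It gives the time, the measured TCP pose, the force and the opening at its end, in the units of the state.
- manip.sense(): the state, without advancing time (a new reading comes with each control period).
- optics.capture(name): name is "side" or "top" or "wrist"; returns (picture, depth): 480x640x3 uint8, red, green, blue; 480x640 float32, m along the optical axis (not along the pixel's ray), 0 where there is no reading.
- optics.camera_params(name): a dict with "fx", "fy", "cx", "cy" (pixels), "position" and "orientation" of the camera in the world. Camera axes: x right, y up, looking along -z (the intrinsics and any distortion apply to the point x, -y, -z); pixel columns grow to the right and rows downward; lengths in m; the calibration is good to about 2 mm. A picture is of the moment at which its call begins: read the wrist's pose just before it. camera_params takes no time and is no camera call; for the wrist camera it gives the pose at the moment of the call.
- manip.close_job(): hands the job in, once; it reports no verdict.
Trained networks look in the newest picture that a camera, given by its name, has taken for a name from the list of things; names that differ only in an ending like _2 or _b are one class to them, and where a whole thing is asked for, a point or a joint stands for the part that bears it (a point fixed in the world has none). Each returns a list of dicts, best first, with "confidence" (0 to 1); they miss things now and then, are a little off and sometimes report something else, mostly with a low value. They report only what shows in the picture. A call takes as long as a camera call. They do not tell look-alikes from the thing itself.
- nets.recognise(thing, camera): "location" ([column, row] in pixels, amid what is visible of it).
- nets.regions_of(thing, camera): "region" (480x640 bool, what is visible of it) and "location" ([column, row] in pixels, amid what is visible of it).
- nets.landmark_of(thing, camera): "location" ([column, row] in pixels: a listed point, or the origin of a listed thing).
The state is a dict: "clock": time; "joints": joint angles; "joint_vel": joint speeds; "joint_efforts": joint torques, N m; "position": TCP position; "tool_rot": TCP orientation; "wrist_force": force on the tool from outside, world axes, zero at the start; "moment": the same for the moment, N m; "gripper_width": finger opening in m.
Only numpy, scipy, OpenCV 4.12 (cv2) and the standard library are available. Lean on these libraries where they do the work, as an engineer would, in place of code of your own. Each camera call takes 0.05 s, during which the arm holds its last target.

## Working session

There is one attempt and no reset: what is moved stays moved. The work goes in short steps, Python scripts to look and compute and a tool call to move; the robot and the scene stay as the last step left them, time stands still between calls to the robot, and variables do not carry over. Pictures are saved under pics/ and viewed, and the job is handed in when it is done.

Besides the shell and the picture viewer there is one more tool, called after "Request:" by a JSON object that holds its "fn" and its "kwargs". drive_tool: Moves the arm, as the interface text tells. Its arguments: {"type":"object","properties":{"delta_rot":{"type":"array"},"travel":{"type":"array"},"fingers":{"type":"array"},"grip_force":{"type":"number"}},"required":["delta_rot","travel","fingers"]}

```bash
ls; mkdir -p pics; python3 - <<'E'
from cell import manip, optics, nets
import cv2
s=manip.sense();print(s)
for c in("top","side"):
    p,d=optics.capture(c);cv2.imwrite(f"pics/{c}0.png",p[:,:,::-1]);print(optics.camera_params(c))
E
```

```text
pics
{'clock': 0.0, 'joints': array([ 1.00667972e+00,  1.81516566e-01,  1.60796364e+00, -1.12592025e-05,
        1.35379868e+00, -2.06285660e-01]), 'joint_vel': array([-0.0011901 , -0.00060363,  0.00054455, -0.00295012,  0.00158867,
       -0.00023705]), 'joint_efforts': array([-2.47180775e-03, -4.33853710e+01, -3.41853654e+01,  7.01504177e-02,
        3.84568004e-02, -1.05055929e-04]), 'position': array([0.20108707, 0.53814078, 0.23784534]), 'tool_rot': array([-1.55407028,  0.2813189 , -0.28033515]), 'wrist_force': array([ 0.04781955, -0.31877259, -0.48716362]), 'moment': array([ 0.01147319, -0.03577261,  0.03049332]), 'gripper_width': 0.0880679726493363}
{'fx': 436.32870349735185, 'fy': 436.32870349735185, 'cx': 326.0381456941835, 'cy': 234.97451491133978, 'position': array([ 0.48804145, -0.04327632,  1.07452551]), 'orientation': array([ 0.04157629, -0.0284866 , -1.55252926])}
{'fx': 527.851225810128, 'fy': 527.851225810128, 'cx': 319.16276888238787, 'cy': 241.87712695002904, 'position': array([-0.13520252, -0.64678776,  0.67240338]), 'orientation': array([ 0.91674976, -0.40216241, -0.78367697])}
```

View pics/top0.png

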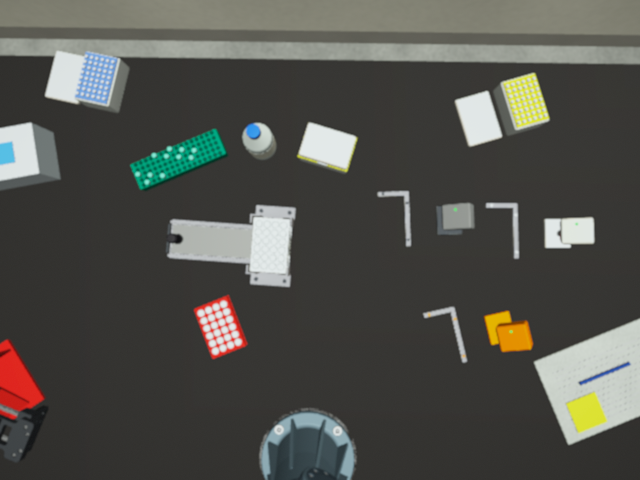

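View pics/side0.png

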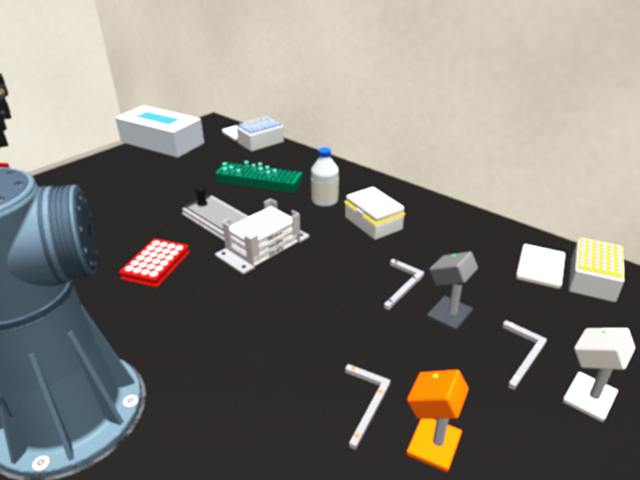

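The candidates in the top view:
- **Reader stops:** grey at (408,215) with its grey reader at (458,216), white at (516,230), and orange at (455,335). The grey one is meant.
- **Plates:** the white stack in the dispenser at (270,246), and a red look-alike at (220,327). The stack is meant.
- **Knob:** black, at (173,238).

Next I'll measure these.

```bash
cat > h.py <<'E'
import numpy as np, cv2
from scipy.spatial.transform import Rotation as R
from cell import manip, optics, nets
def ray(cam,px):
    P=optics.camera_params(cam); px=np.atleast_2d(px).astype(float)
    v=np.c_[(px[:,0]-P['cx'])/P['fx'],-(px[:,1]-P['cy'])/P['fy'],-np.ones(len(px))]
    return P['position'],v@R.from_rotvec(P['orientation']).as_matrix().T
def onz(cam,px,z):
    o,v=ray(cam,px); return o+v*((z-o[2])/v[:,2])[:,None]
def cloud(cam,d):
    r,c=np.mgrid[0:480,0:640]; o,v=ray(cam,np.c_[c.ravel(),r.ravel()])
    return (o+v*d.ravel()[:,None]).reshape(480,640,3)
def proj(cam,X):
    P=optics.camera_params(cam); q=(np.atleast_2d(X)-P['position'])@R.from_rotvec(P['orientation']).as_matrix()
    return np.c_[P['cx']+P['fx']*q[:,0]/-q[:,2],P['cy']-P['fy']*q[:,1]/-q[:,2]]
E
python3 - <<'E'
from h import *
np.set_printoptions(precision=4,suppress=True)
for cam in("top","side"):
    p,d=optics.capture(cam); np.savez(f"{cam}0.npz",p=p,d=d)
    for t,z in(("dispenser",0),("reader_stop",0),("slide_knob",.042),("plate3",.04),("plate1",0)):
        for r in nets.landmark_of(t,cam)[:4]:
            print(cam,t,round(r['confidence'],2),r['location'],onz(cam,r['location'],z)[0])
    C=cloud(cam,d)
    # bench flatness
    print(cam,np.median(C[300:450,100:200,2]) if cam=="top" else '')
print(R.from_rotvec(manip.sense()['tool_rot']).as_matrix())
p=np.load("top0.npz")['p']
cv2.imwrite("pics/crop1.png",cv2.resize(p[170:310,150:350,::-1],None,fx=4,fy=4))
cv2.imwrite("pics/crop2.png",cv2.resize(p[170:270,360:520,::-1],None,fx=5,fy=5))
E
```

```text
top reader_stop 0.44 [176.3, 238.2] [0.5215 0.336  0.    ]
top slide_knob 0.91 [175.6, 239.6] [0.5168 0.3227 0.042 ]
top plate3 0.87 [220.2, 323.7] [0.3206 0.2114 0.04  ]
top plate3 0.83 [268.3, 243.3] [0.512  0.1025 0.04  ]
top plate1 0.87 [220.2, 323.7] [0.3141 0.2212 0.    ]
top plate1 0.83 [268.3, 243.3] [0.513  0.1081 0.    ]
top -0.0003663727832909913
side dispenser 0.96 [262.5, 246.9] [0.5029 0.0953 0.    ]
side dispenser 0.3 [375.5, 223.0] [ 0.7473 -0.0372  0.    ]
side reader_stop 0.68 [383.7, 285.1] [ 0.5686 -0.1893  0.    ]
side slide_knob 0.88 [199.9, 196.2] [0.5137 0.3237 0.042 ]
side slide_knob 0.45 [261.9, 248.1] [0.4592 0.0467 0.042 ]
side plate3 0.83 [155.2, 265.1] [0.2801 0.1688 0.04  ]
side plate3 0.82 [259.3, 247.6] [0.4588 0.0544 0.04  ]
side plate3 0.6 [260.3, 230.6] [0.5054 0.1007 0.04  ]
side plate1 0.83 [155.2, 265.1] [0.3064 0.2204 0.    ]
side plate1 0.82 [259.3, 247.6] [0.4964 0.0987 0.    ]
side plate1 0.6 [260.3, 230.6] [0.5459 0.148  0.    ]
side 
[[ 0.9367  0.      0.3502]
 [-0.3502  0.0001  0.9367]
 [ 0.     -1.      0.0001]]
```

View pics/crop1.png

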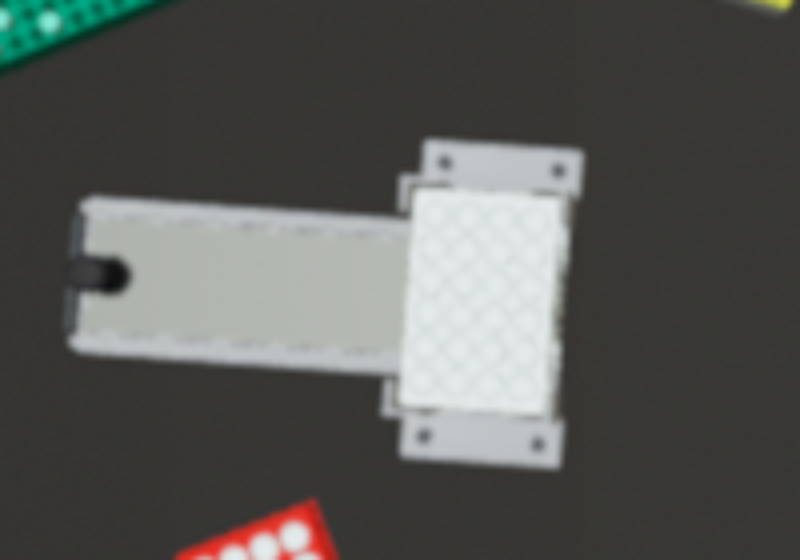

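View pics/crop2.png

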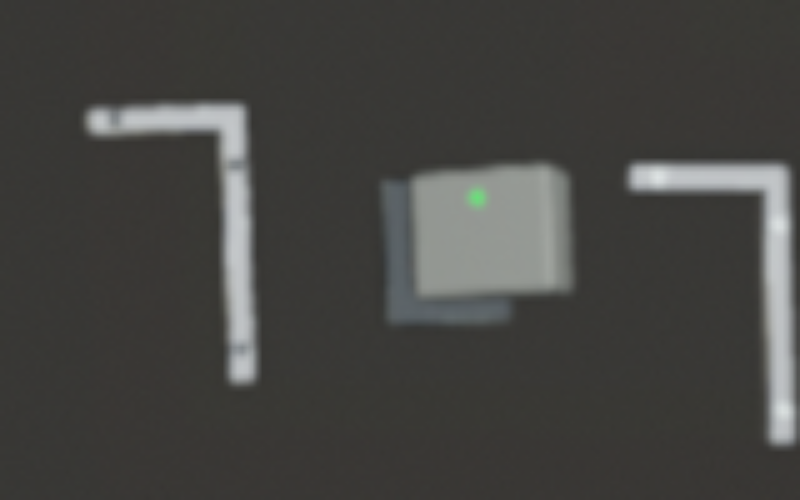

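```bash
cat > fit.py <<'E'
from h import *
from scipy.optimize import minimize
def box_sd(q,x0,x1,y0,y1):
    return np.minimum(np.minimum(q[:,0]-x0,x1-q[:,0]),np.minimum(q[:,1]-y0,y1-q[:,1]))
def fit(cam,p,roi,z,boxes,x0,bg=55,fg=185,s=.0018,mask=None):
    c0,r0,c1,r1=roi; r,c=np.mgrid[r0:r1,c0:c1]; X=onz(cam,np.c_[c.ravel(),r.ravel()],z)[:,:2]
    g=np.clip((p[r0:r1,c0:c1].astype(float).min(2).ravel()-bg)/(fg-bg),0,1)
    keep=np.ones(len(g),bool) if mask is None else mask(p[r0:r1,c0:c1]).ravel()
    def cost(v):
        a=v[2]; M=np.array([[np.cos(a),-np.sin(a)],[np.sin(a),np.cos(a)]]); q=(X-v[:2])@M
        sd=np.max([box_sd(q,*b) for b in boxes],0); m=1/(1+np.exp(-sd/s))
        return ((m-g)[keep]**2).sum()
    best=None
    for da in(-.08,0,.08):
        o=minimize(cost,np.array(x0)+[0,0,da],method='Nelder-Mead',options=dict(initial_simplex=np.array(x0)+[0,0,da]+np.array([[0,0,0],[.01,0,0],[0,.01,0],[0,0,.06]]),xatol=1e-5,fatol=1e-4,maxiter=2000))
        if best is None or o.fun<best.fun: best=o
    return best.x,best.fun/keep.sum()
LB=[(-.060,.074,-.053,-.0429)[0:4],(.064,.074,-.053,.022)]
E
python3 - <<'E'
from fit import *
np.set_printoptions(precision=4,suppress=True)
T=np.load("top0.npz");p=T['p']
v,e=fit("top",p,(370,180,425,255),.011,LB,(.56,-.19,0));print("stop top",v,np.degrees(v[2]),e)
S=np.load("side0.npz")['p']
v2,e=fit("side",S,(375,250,430,312),.011,LB,v,fg=200);print("stop side",v2,np.degrees(v2[2]),e)
# plate3 top at .06
q,e=fit("top",p,(245,200,300,290),.06,[(-.0639,.0639,-.04275,.04275)],(.51,.105,0),bg=190,fg=225);print("plate",q,np.degrees(q[2]),e)
C=cloud("top",T['d'])
m=(C[...,2]>.056)&(C[...,2]<.064)&(np.hypot(C[...,0]-.51,C[...,1]-.10)<.1)
print(m.sum(),cv2.minAreaRect(C[m][:,:2].astype(np.float32)))
# knob
m=(C[...,2]>.06)&(C[...,2]<.068)&(np.hypot(C[...,0]-.52,C[...,1]-.32)<.06);print("knob",m.sum(),C[m].mean(0))
m=(p.max(2)<45);m[:225]=0;m[255:]=0;m[:,:165]=0;m[:,186:]=0
# slide channel + flanges
D,e=fit("top",p,(160,195,300,295),.01,[(-.047,.047,.048,.257),(-.0685,.0685,-.0475,.0475),(-.097,.097,-.0475,.0475)],(.51,.105,0),fg=150);print("disp",D,np.degrees(D[2]),e)
for vv in(q,D):
    a=vv[2];print("knob pred",vv[:2]+.230*np.array([-np.sin(a),np.cos(a)]))
print("stop side overlay")
def corners(v,bs,z):
    a=v[2];M=np.array([[np.cos(a),-np.sin(a)],[np.sin(a),np.cos(a)]])
    return [np.c_[np.array([(b[0],b[2]),(b[1],b[2]),(b[1],b[3]),(b[0],b[3])])@M.T+v[:2],[z]*4] for b in bs]
im=p[:,:,::-1].copy();im=cv2.resize(im,None,fx=4,fy=4,interpolation=1)
for poly in corners(v,LB,.011)+corners(q,[(-.0639,.0639,-.04275,.04275)],.06)+corners(q,[(-.047,.047,.048,.257),(-.097,.097,-.0475,.0475)],.01):
    cv2.polylines(im,[np.int32(proj("top",poly)*4+2)],True,(0,0,255),1)
cv2.imwrite("pics/ov1.png",im[720:1160,640:1440+300][:, :800]); cv2.imwrite("pics/ov2.png",im[700:1060,1440:1760])
E
```

```text
stop top [ 0.5708 -0.1833  0.0511] 2.9285412096745462 0.004523353077879759
stop side [ 0.5679 -0.1852  0.0526] 3.0126200672793546 0.024590176510020892
plate [ 0.5084  0.0969 -0.0545] -3.1211677368773256 0.011811343509156226
1950 ((0.5097582936286926, 0.09463024884462357), (0.09224062412977219, 0.13236980140209198), 87.04082489013672)
knob 73 [0.5209 0.3248 0.063 ]
disp [ 0.5081  0.0982 -0.0523] -2.9985439962710685 0.022146527911855247
knob pred [0.5209 0.3265]
knob pred [0.5201 0.3278]
stop side overlay
```

View pics/ov1.png

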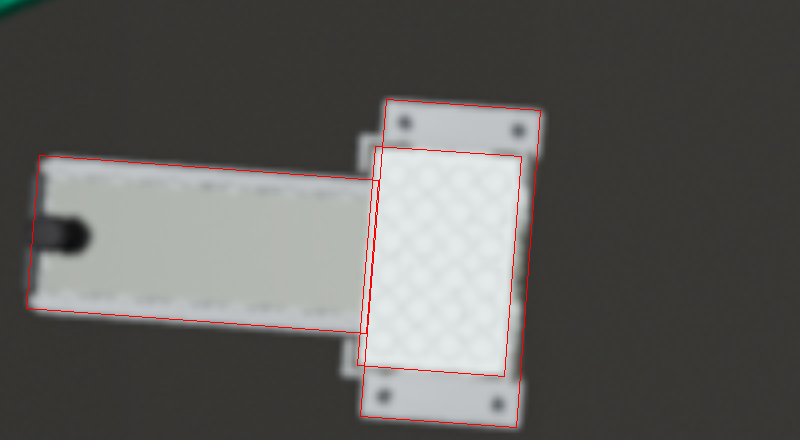

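View pics/ov2.png

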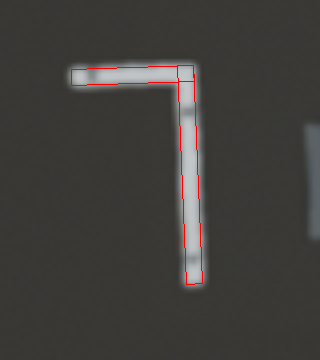

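```bash
cat > goto.py <<'E'
import sys
from h import *
# target: x y z jaw_deg (world yaw of tool z), tool pointing down
def plan(x,y,z,jaw):
    s=manip.sense(); M=R.from_rotvec(s['tool_rot']).as_matrix(); p=s['position']
    t=M.T@(np.array([x,y,z])-p); a=np.radians(jaw); Z=np.array([np.cos(a),np.sin(a),0]);Y=np.array([0,0,-1.]);T=np.c_[np.cross(Y,Z),Y,Z]
    r=np.degrees(R.from_matrix(M.T@T).as_rotvec())
    print("t",round(s['clock'],2),"pos",p.round(4),"F",s['wrist_force'].round(1),"w",round(s['gripper_width'],4)); print("travel",t.round(4),"rot",r.round(2), "rows",np.linalg.norm(t)/.05)
if __name__=="__main__": plan(*map(float,sys.argv[1:]))
E
python3 goto.py .5209 .3255 .11 86.9
```

```text
t 0.7 pos [0.2014 0.5386 0.2388] F [0.6 0.9 0.1] w 0.0883
travel [ 0.3739  0.1288 -0.0878] rot [ -0.  -17.4   0. ] rows 8.102183114235043
```

Request:
{"fn": "drive_tool", "kwargs": {"delta_rot": [[0,-2,0],[0,-4,0],[0,-6,0],[0,-8,0],[0,-10,0],[0,-12,0],[0,-14,0],[0,-16,0],[0,-17.4,0],[0,-17.4,0]], "travel": [[0.04,0.0,-0.01],[0.08,0.0,-0.019],[0.12,0.01,-0.028],[0.165,0.02,-0.038],[0.21,0.04,-0.048],[0.255,0.06,-0.06],[0.295,0.085,-0.07],[0.335,0.105,-0.079],[0.3739,0.128,-0.0878],[0.3739,0.128,-0.0878]], "fingers": [0.06,0.06,0.06,0.06,0.06,0.06,0.06,0.06,0.06,0.06], "grip_force": 25}}

```text
clock: 1.7
position: [0.5227, 0.3214, 0.1071]
tool_rot: [-1.573, 0.049, -0.043]
wrist_force: [0.4, -0.2, 0.2]
gripper_width: 0.0596
```

```bash
python3 - <<'E'
from h import *
P=optics.camera_params("wrist");print(P)
p,d=optics.capture("wrist");cv2.imwrite("pics/w1.png",p[:,:,::-1])
for r in nets.landmark_of("slide_knob","wrist")[:3]: print(r['confidence'],r['location'],onz("wrist",r['location'],.042))
C=cloud("wrist",d)
m=(C[...,2]>.058)&(C[...,2]<.07)&(np.hypot(C[...,0]-.52,C[...,1]-.325)<.025);print(m.sum(),C[m].mean(0),C[m].min(0),C[m].max(0))
E
python3 goto.py .5209 .3255 .022 86.9
```

```text
{'fx': 376.29535086414165, 'fy': 376.29535086414165, 'cx': 314.1671068107001, 'cy': 241.57261963423113, 'position': array([0.45624413, 0.32476548, 0.25267539]), 'orientation': array([-0.21442103, -0.19856687,  1.50267603])}
0.64 [323.6, 252.6] [[0.51933581 0.32937069 0.042     ]]
1576 [0.51799357 0.32810813 0.06480074] [0.50723801 0.31599372 0.0580696 ] [0.53133285 0.34010319 0.06803149]
t 1.8 pos [0.5208 0.3246 0.1099] F [0.5 0.7 0.2] w 0.06
travel [0.0002 0.0879 0.0009] rot [ 0.03 -0.13 -0.11] rows 1.7571705761741299
```

View pics/w1.png

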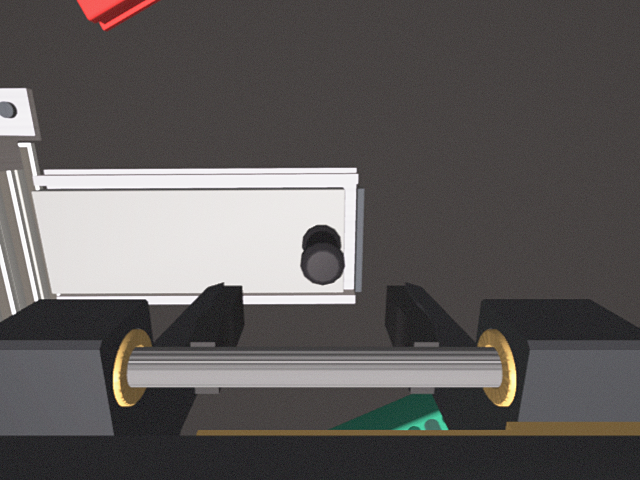

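The wrist view shows the knob head at (322,262), between the fingers, with clear space on both sides. I'll descend and grip it.

Request:
{"fn": "drive_tool", "kwargs": {"delta_rot": [[0,0,0],[0,0,0],[0,0,0],[0,0,0],[0,0,0],[0,0,0],[0,0,0],[0,0,0],[0,0,0],[0,0,0]], "travel": [[0,0.03,0.001],[0,0.06,0.002],[0,0.08,0.002],[0,0.088,0.002],[0,0.088,0.002],[0,0.088,0.002],[0,0.088,0.002],[0,0.088,0.002],[0,0.088,0.002],[0,0.088,0.002]], "fingers": [0.06,0.06,0.06,0.06,0.04,0.01,0.01,0.01,0.01,0.01]}}

```text
clock: 2.8
position: [0.5215, 0.3257, 0.0236]
tool_rot: [-1.573, 0.042, -0.043]
wrist_force: [-0.9, -8.6, 6.1]
gripper_width: 0.021
```

```bash
python3 goto.py .5133 .1857 .022 86.9
```

```text
t 2.8 pos [0.5215 0.3257 0.0236] F [-0.9 -8.6  6.1] w 0.021
travel [-0.0006  0.002  -0.1402] rot [0.16 0.01 0.03] rows 2.804204582470957
```

Request:
{"fn": "drive_tool", "kwargs": {"delta_rot": [[0,0,0],[0,0,0],[0,0,0],[0,0,0],[0,0,0],[0,0,0],[0,0,0],[0,0,0],[0,0,0],[0,0,0]], "travel": [[0,0,-0.005],[0,0,-0.017],[0,0,-0.032],[0,0,-0.047],[0,0,-0.062],[0,0,-0.077],[0,0,-0.092],[0,0,-0.105],[0,0,-0.118],[0,0,-0.128]], "fingers": [0.01,0.01,0.01,0.01,0.01,0.01,0.01,0.01,0.01,0.01]}}

```text
clock: 3.8
position: [0.5149, 0.199, 0.0236]
tool_rot: [-1.57, 0.041, -0.044]
wrist_force: [-0.0, 5.0, 6.4]
gripper_width: 0.021
```

Request:
{"fn": "drive_tool", "kwargs": {"delta_rot": [[0,0,0],[0,0,0],[0,0,0],[0,0,0],[0,0,0],[0,0,0],[0,0,0],[0,0,0],[0,0,0],[0,0,0]], "travel": [[0,0,-0.004],[0,0,-0.008],[0,0,-0.011],[0,0,-0.013],[0,0,-0.014],[0,0,-0.015],[0,0,-0.015],[0,0,-0.015],[0,0,-0.015],[0,0,-0.015]], "fingers": [0.01,0.01,0.01,0.01,0.01,0.01,0.01,0.01,0.01,0.01]}}

```text
clock: 4.8
position: [0.5142, 0.1857, 0.0236]
tool_rot: [-1.568, 0.041, -0.045]
wrist_force: [1.1, 9.6, 5.2]
gripper_width: 0.0213
```

```bash
python3 goto.py .5133 .1857 .022 86.9; python3 - <<'E'
from h import *
p,d=optics.capture("top");cv2.imwrite("pics/t2.png",p[:,:,::-1])
p,d=optics.capture("side");cv2.imwrite("pics/s2.png",cv2.resize(p[130:330,150:450,::-1],None,fx=2.6,fy=2.6))
E
```

```text
t 4.8 pos [0.5142 0.1857 0.0236] F [1.1 9.6 5.2] w 0.0213
travel [-0.0009  0.0016 -0.0001] rot [-0.14 -0.01  0.14] rows 0.03696162836459039
```

View pics/s2.png

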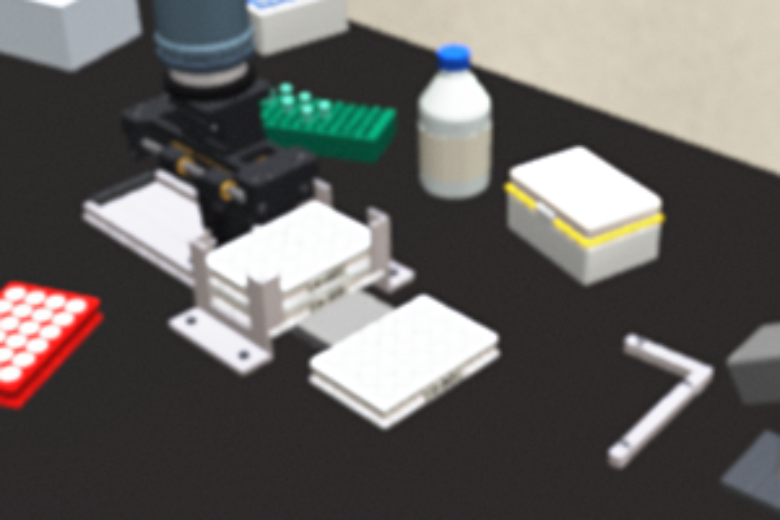

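View pics/t2.png

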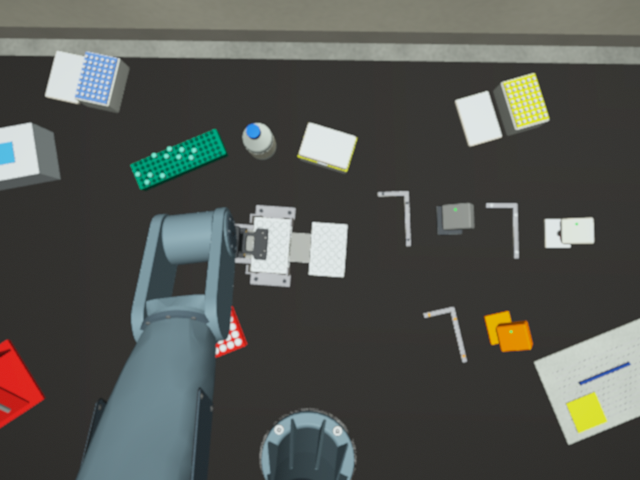

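The plate is fed out, at (328,249) in the top view. Reaction force is 9.6 N, above the slide's 2–6 N, and travel is 140 mm, so the slide is at its end stop. Now I'll draw it back.

Request:
{"fn": "drive_tool", "kwargs": {"delta_rot": [[0,0,0],[0,0,0],[0,0,0],[0,0,0],[0,0,0],[0,0,0],[0,0,0],[0,0,0],[0,0,0],[0,0,0]], "travel": [[0,0,0.005],[0,0,0.017],[0,0,0.032],[0,0,0.047],[0,0,0.062],[0,0,0.077],[0,0,0.092],[0,0,0.105],[0,0,0.118],[0,0,0.128]], "fingers": [0.01,0.01,0.01,0.01,0.01,0.01,0.01,0.01,0.01,0.01]}}

```text
clock: 5.9
position: [0.5208, 0.3118, 0.0236]
tool_rot: [-1.572, 0.042, -0.043]
wrist_force: [-1.3, -2.2, 9.0]
gripper_width: 0.0205
```

Request:
{"fn": "drive_tool", "kwargs": {"delta_rot": [[0,0,0],[0,0,0],[0,0,0],[0,0,0],[0,0,0],[0,0,0],[0,0,0],[0,0,0],[0,0,0],[0,0,0]], "travel": [[0,0,0.004],[0,0,0.008],[0,0,0.011],[0,0,0.013],[0,0,0.015],[0,0,0.016],[0,0,0.016],[0,0,0.016],[0,0,0.016],[0,0,0.016]], "fingers": [0.01,0.01,0.01,0.01,0.01,0.01,0.01,0.01,0.01,0.01]}}

```text
clock: 6.9
position: [0.5215, 0.3256, 0.0236]
tool_rot: [-1.574, 0.043, -0.042]
wrist_force: [-3.0, -8.9, 11.7]
gripper_width: 0.0209
```

```bash
python3 goto.py .5209 .3257 .022 86.9; python3 - <<'E'
from h import *
p,d=optics.capture("side");cv2.imwrite("pics/s3.png",cv2.resize(p[130:330,150:450,::-1],None,fx=2.6,fy=2.6))
E
```

```text
t 6.9 pos [0.5215 0.3256 0.0236] F [-3.  -8.9 11.7] w 0.0209
travel [-0.0006  0.0016  0.    ] rot [ 0.21 -0.01 -0.02] rows 0.03339952661198062
```

View pics/s3.png

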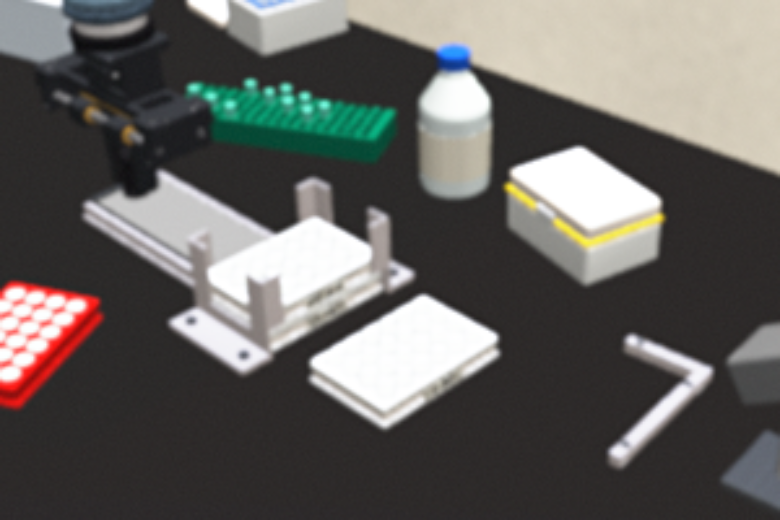

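The stack has dropped, with plate2 on the bench, and the slide is back against its stop. Plate1 lies clear at about (405,350) in the crop. I'll release the knob and lift.

Request:
{"fn": "drive_tool", "kwargs": {"delta_rot": [[0,0,0],[0,0,0],[0,0,0],[0,0,0],[0,0,0],[0,0,0],[0,0,0],[0,0,0],[0,0,0],[0,0,0]], "travel": [[0,0,0],[0,0,-0.001],[0,0,-0.002],[0,0,-0.002],[0,-0.01,-0.002],[0,-0.03,-0.002],[0,-0.06,-0.002],[0,-0.1,-0.002],[0,-0.13,-0.002],[0,-0.14,-0.002]], "fingers": [0.03,0.05,0.06,0.06,0.06,0.06,0.06,0.06,0.065,0.07]}}

```text
clock: 7.95
position: [0.5229, 0.3274, 0.1674]
tool_rot: [-1.568, 0.037, -0.047]
wrist_force: [0.6, 0.4, 0.2]
gripper_width: 0.0698
```

```bash
cat > meas.py <<'E'
from fit import *
import sys
np.set_printoptions(precision=4,suppress=True)
PB=[(-.0639,.0639,-.04275,.04275)]
def plate(x0,name=None,half=.085):
    p,d=optics.capture("top")
    c=proj("top",[x0[0],x0[1],.02])[0]; k=40
    roi=(int(c[0]-30),int(c[1]-38),int(c[0]+30),int(c[1]+38))
    v,e=fit("top",p,roi,.02,PB,x0,bg=60,fg=225)
    print("plate",v,"yaw",np.degrees(v[2]).round(2),"err",round(e,4))
    S=np.array([.5700,-.184,np.radians(2.95)]);a=S[2];dx=v[:2]-S[:2]
    print("in stop frame mm",np.array([np.cos(a)*dx[0]+np.sin(a)*dx[1],-np.sin(a)*dx[0]+np.cos(a)*dx[1]])*1000)
    if name:
        im=cv2.resize(p[170:310,290:450,::-1],None,fx=5,fy=4.2857)
        im=cv2.resize(p[180:300,290:450,::-1],None,fx=5,fy=5)
        a=v[2];M=np.array([[np.cos(a),-np.sin(a)],[np.sin(a),np.cos(a)]])
        q=np.c_[np.array([(-.0639,-.04275),(.0639,-.04275),(.0639,.04275),(-.0639,.04275)])@M.T+v[:2],[.02]*4]
        cv2.polylines(im,[np.int32((proj("top",q)-[290,180])*5+2)],True,(0,0,255),1);cv2.imwrite(name,im)
    return v
if __name__=="__main__":
    a=sys.argv; plate([float(a[1]),float(a[2]),np.radians(float(a[3]))],a[4])
E
python3 meas.py .501 -.0385 -3.1 pics/m1.png; python3 goto.py .5025 .0265 .16 -3.1; python3 -c "
from h import *;print(manip.sense()['joints'])"
```

```text
plate [ 0.5009 -0.0386 -0.0525] yaw -3.01 err 0.0025
in stop frame mm [-61.5201 148.8133]
t 8.0 pos [0.5228 0.3274 0.1671] F [0.2 0.6 0.9] w 0.0698
travel [-0.0041  0.0063 -0.3016] rot [-0.39 90.02  0.15] rows 6.032983368763084
[ 3.67312876e-01  3.36770853e-01  1.56569058e+00  2.79800051e-05
  1.23252877e+00 -1.14976338e+00]
```

View pics/m1.png

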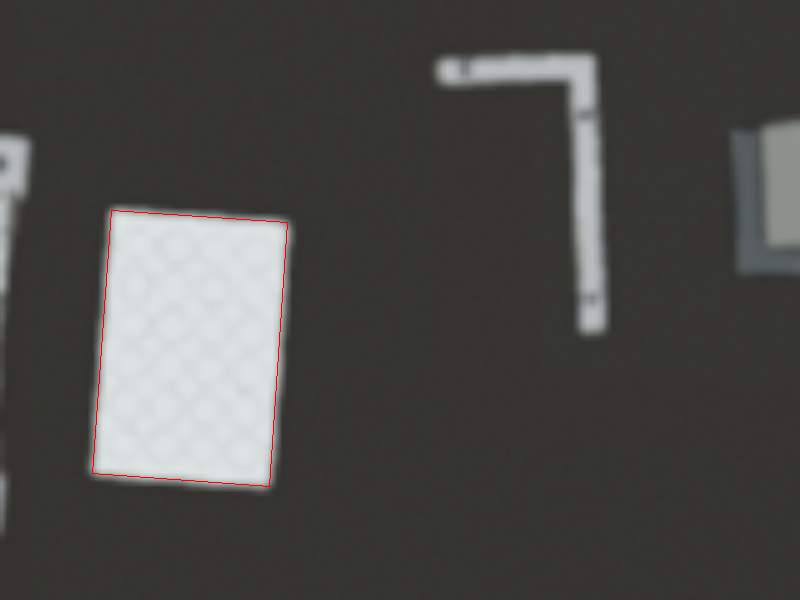

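The plate fit is good: (0.501, -0.0386), yaw -3.0°, which matches the prediction. I'll go to the gap behind it.

Request:
{"fn": "drive_tool", "kwargs": {"delta_rot": [[0,8.5,0],[0,17,0],[0,25.5,0],[0,34,0],[0,42.5,0],[0,51,0],[0,59.5,0],[0,68,0],[0,76,0],[0,84,0]], "travel": [[0,0,-0.03],[0,0,-0.06],[0,0,-0.09],[0,0,-0.12],[0,0,-0.15],[0,0,-0.18],[-0.001,0,-0.215],[-0.002,0,-0.245],[-0.003,0,-0.275],[-0.004,0,-0.3]], "fingers": [0.07,0.07,0.07,0.07,0.07,0.07,0.07,0.07,0.07,0.07]}}

```text
clock: 9.0
position: [0.4993, 0.0258, 0.161]
tool_rot: [-1.232, 1.179, -1.175]
wrist_force: [0.1, -0.2, -0.9]
gripper_width: 0.0702
```

```bash
python3 goto.py .5025 .0265 .10 -3.1
```

```text
t 9.0 pos [0.4993 0.0258 0.161 ] F [ 0.1 -0.2 -0.9] w 0.0702
travel [-0.0005  0.061   0.0034] rot [ 0.16  5.64 -0.02] rows 1.2212421274878265
```

Request:
{"fn": "drive_tool", "kwargs": {"delta_rot": [[0,5.7,0],[0,5.7,0],[0,5.7,0],[0,5.7,0],[0,5.7,0],[0,5.7,0],[0,5.7,0],[0,5.7,0],[0,5.7,0],[0,5.7,0]], "travel": [[0,0.02,0.001],[0,0.04,0.003],[0,0.055,0.003],[0,0.06,0.003],[0,0.06,0.003],[0,0.06,0.003],[0,0.06,0.003],[0,0.06,0.003],[0,0.06,0.003],[0,0.06,0.003]], "fingers": [0.07,0.07,0.07,0.07,0.07,0.07,0.07,0.07,0.07,0.07]}}

```text
clock: 10.0
position: [0.5039, 0.0272, 0.1031]
tool_rot: [-1.185, 1.245, -1.245]
wrist_force: [-0.5, -0.1, 0.5]
gripper_width: 0.07
```

```bash
python3 goto.py .5025 .0265 .015 -3.1; python3 - <<'E'
from h import *
p,d=optics.capture("wrist");cv2.imwrite("pics/w2.png",p[:,:,::-1])
p,d=optics.capture("side");cv2.imwrite("pics/s4.png",cv2.resize(p[130:330,150:450,::-1],None,fx=2.6,fy=2.6))
E
```

```text
t 10.0 pos [0.5039 0.0272 0.1031] F [-0.5 -0.1  0.5] w 0.07
travel [ 0.0008  0.0881 -0.0014] rot [-0.04  0.3   0.01] rows 1.7614089468914558
```

View pics/s4.png

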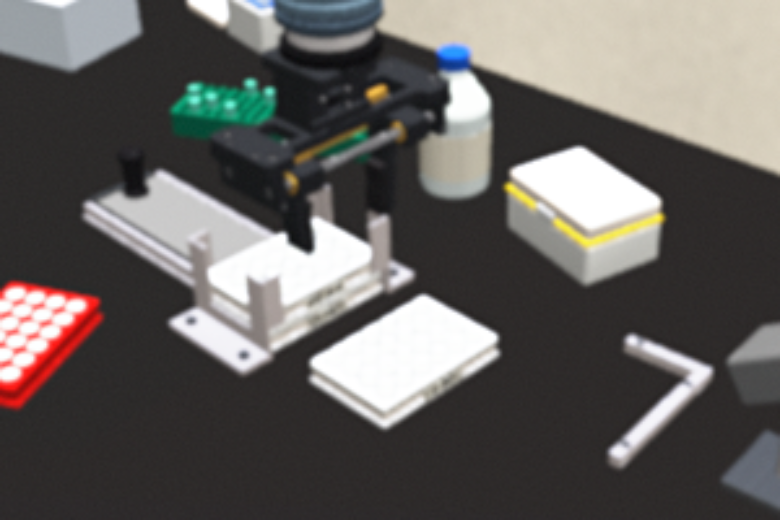

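View pics/w2.png

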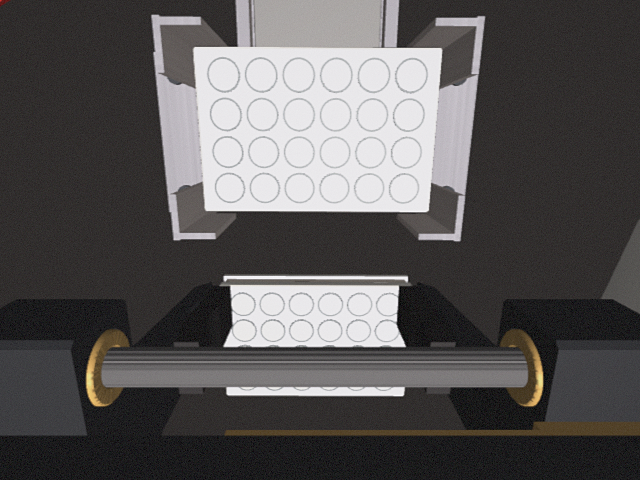

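The fingers are centred over the gap between plate1 (top edge at row 280) and the front posts (row 238). Descend to 15 mm.

Request:
{"fn": "drive_tool", "kwargs": {"delta_rot": [[0,0,0],[0,0,0],[0,0,0],[0,0,0],[0,0,0],[0,0,0],[0,0,0],[0,0,0],[0,0,0],[0,0,0]], "travel": [[0,0.025,-0.001],[0,0.05,-0.001],[0,0.07,-0.001],[0,0.08,-0.001],[0,0.087,-0.001],[0.002,0.087,-0.001],[0.004,0.087,-0.001],[0.006,0.087,-0.001],[0.008,0.087,-0.001],[0.009,0.087,-0.001]], "fingers": [0.07,0.07,0.07,0.07,0.07,0.07,0.07,0.07,0.07,0.07]}}

```text
clock: 11.1
position: [0.5026, 0.0179, 0.0163]
tool_rot: [-1.185, 1.244, -1.246]
wrist_force: [-0.5, 0.7, -1.0]
gripper_width: 0.0702
```

```bash
python3 goto.py .5025 .0265 .015 -3.1; python3 - <<'E'
from h import *
p,d=optics.capture("side");cv2.imwrite("pics/s5.png",cv2.resize(p[180:300,220:370,::-1],None,fx=5,fy=5))
E
```

```text
t 11.1 pos [0.5026 0.0179 0.0163] F [-0.5  0.7 -1. ] w 0.0702
travel [-0.0085  0.0013 -0.0006] rot [-0.06  0.28  0.01] rows 0.17305754140553217
```

View pics/s5.png

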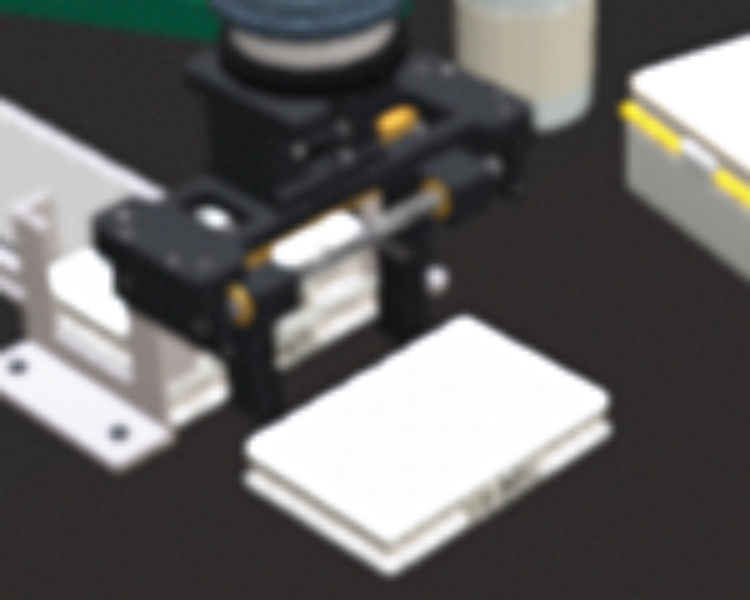

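Request:
{"fn": "drive_tool", "kwargs": {"delta_rot": [[0,0,0],[0,0,0],[0,0,0],[0,0,0],[0,0,0],[0,0,0],[0,-0.5,0],[0,-1,0],[0,-1.5,0],[0,-2,0]], "travel": [[0.003,0,0],[0.006,0,0],[0.012,0,0],[0.02,0,0],[0.028,0,0],[0.036,0,0],[0.044,0.002,0],[0.052,0.004,0],[0.058,0.005,-0.001],[0.062,0.005,-0.001]], "fingers": [0.07,0.07,0.07,0.07,0.07,0.07,0.07,0.07,0.07,0.07]}}

```text
clock: 12.15
position: [0.4977, -0.0442, 0.0103]
tool_rot: [-1.203, 1.22, -1.219]
wrist_force: [-0.2, 0.2, -0.2]
gripper_width: 0.0698
```

```bash
python3 meas.py .497 -.095 -1 pics/m2.png;python3 goto.py .4908 -.126 .011 2.95;  python3 - <<'E'
from h import *
p,d=optics.capture("side");cv2.imwrite("pics/s6.png",cv2.resize(p[180:330,240:440,::-1],None,fx=4,fy=4))
E
```

```text
plate [ 0.4999 -0.096  -0.0079] yaw -0.45 err 0.1581
in stop frame mm [-65.4321  91.4705]
t 12.2 pos [ 0.4979 -0.0446  0.0105] F [ 0.5 -0.5 -0. ] w 0.0706
travel [ 0.0815 -0.0005 -0.006 ] rot [ 0.03 -3.71  0.01] rows 1.6349239297971396
```

View pics/s6.png

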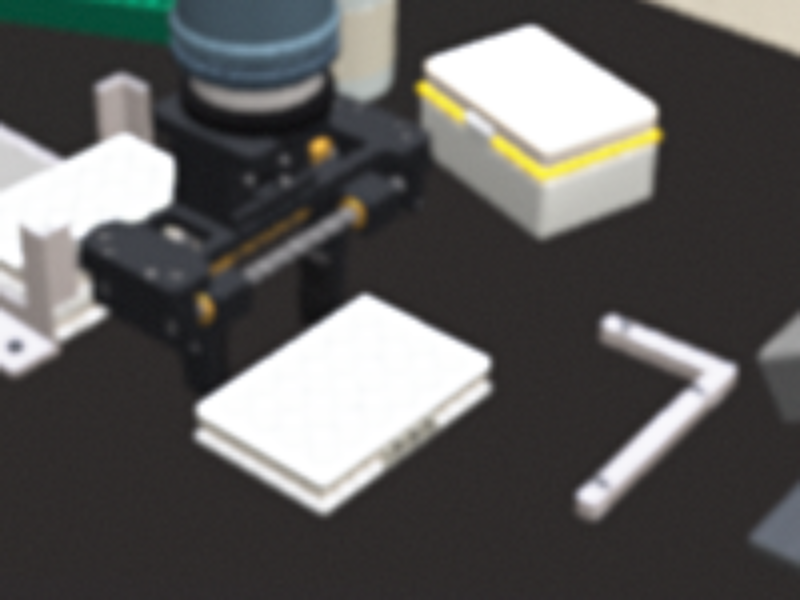

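View pics/m2.png

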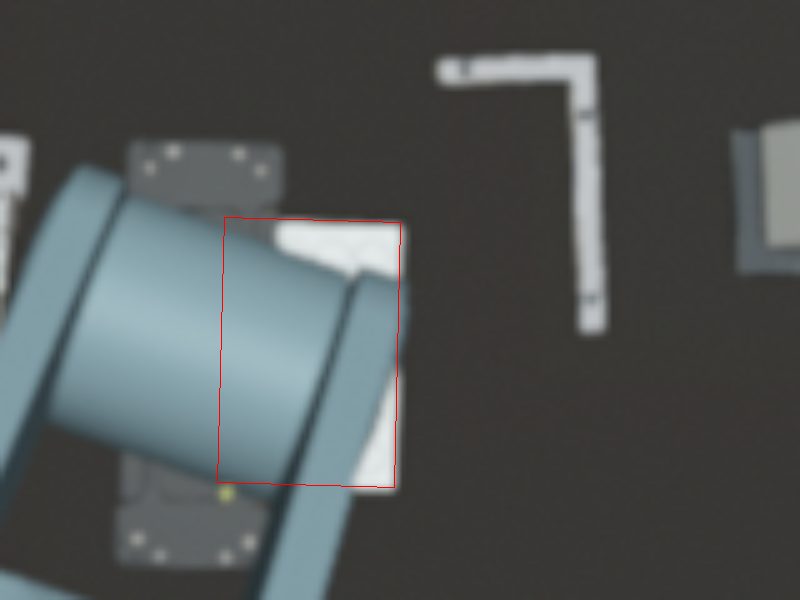

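The plate follows flat and square. Keep pushing until it's about 10 mm short of the end bar.

Request:
{"fn": "drive_tool", "kwargs": {"delta_rot": [[0,-0.4,0],[0,-0.8,0],[0,-1.2,0],[0,-1.6,0],[0,-2,0],[0,-2.4,0],[0,-2.8,0],[0,-3.2,0],[0,-3.5,0],[0,-3.7,0]], "travel": [[0.007,0,0],[0.016,0,0],[0.026,0,-0.001],[0.036,0,-0.002],[0.046,0,-0.003],[0.056,0,-0.004],[0.065,0,-0.005],[0.072,0,-0.006],[0.077,0,-0.006],[0.079,0,-0.006]], "fingers": [0.07,0.07,0.07,0.07,0.07,0.07,0.07,0.07,0.07,0.07]}}

```text
clock: 13.25
position: [0.4911, -0.123, 0.0108]
tool_rot: [-1.233, 1.172, -1.172]
wrist_force: [0.1, 1.2, 0.5]
gripper_width: 0.0702
```

Request:
{"fn": "drive_tool", "kwargs": {"delta_rot": [[0,0,0],[0,0,0],[0,0,0],[0,0,0],[0,0,0],[0,0,0],[0,0,0],[0,0,0],[0,0,0],[0,0,0]], "travel": [[-0.005,0,0],[-0.02,0,0],[-0.03,-0.01,0],[-0.035,-0.04,0],[-0.04,-0.08,0],[-0.06,-0.12,0],[-0.09,-0.14,0],[-0.1,-0.14,-0.02],[-0.1,-0.14,-0.04],[-0.1,-0.14,-0.05]], "fingers": [0.07,0.07,0.07,0.07,0.07,0.07,0.05,0.04,0.03,0.03]}}

```text
clock: 14.25
position: [0.4346, -0.0235, 0.1512]
tool_rot: [-1.234, 1.17, -1.17]
wrist_force: [-0.4, -0.7, 0.0]
gripper_width: 0.0401
```

```bash
python3 meas.py .497 -.175 3 pics/m3.png;python3 goto.py .42 -.17 .10 92.95
```

```text
plate [ 0.4952 -0.1744  0.0489] yaw 2.8 err 0.0224
in stop frame mm [-74.255   13.4718]
t 14.3 pos [ 0.4339 -0.0238  0.1508] F [-0.3  0.4 -0.3] w 0.0359
travel [ 0.1453  0.0508 -0.0215] rot [ 3.000e-02 -8.994e+01 -5.000e-02] rows 3.1084886440676915
```

View pics/m3.png

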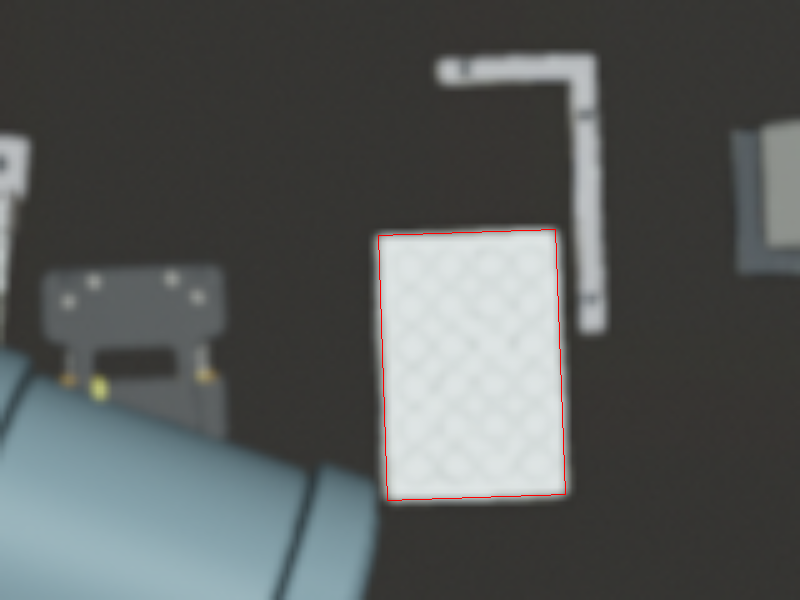

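The plate is at yaw 2.8° in the stop frame (-74, +13) mm, flat and square, with about 10 mm left to the end bar (gap at column 570). Next I'll turn 90° and push its -x short side towards +x.

Request:
{"fn": "drive_tool", "kwargs": {"delta_rot": [[0,-8.5,0],[0,-17,0],[0,-25.5,0],[0,-34,0],[0,-42.5,0],[0,-51,0],[0,-59.5,0],[0,-68,0],[0,-76,0],[0,-84,0]], "travel": [[0.015,0,-0.003],[0.03,0,-0.006],[0.045,0,-0.01],[0.06,0,-0.015],[0.075,0,-0.02],[0.09,0,-0.024],[0.105,0,-0.028],[0.12,0.01,-0.034],[0.135,0.025,-0.034],[0.145,0.04,-0.034]], "fingers": [0.04,0.04,0.04,0.04,0.04,0.04,0.04,0.04,0.04,0.04]}}

```text
clock: 15.3
position: [0.4102, -0.173, 0.1108]
tool_rot: [-1.571, 0.038, -0.04]
wrist_force: [-0.1, -0.5, -0.4]
gripper_width: 0.0403
```

```bash
python3 goto.py .408 -.178 .010 92.95
```

```text
t 15.3 pos [ 0.4102 -0.173   0.1108] F [-0.1 -0.5 -0.4] w 0.0403
travel [-0.0021  0.1008 -0.005 ] rot [ 0.06 -5.78  0.08] rows 2.018071541660868
```

Request:
{"fn": "drive_tool", "kwargs": {"delta_rot": [[0,-5.8,0],[0,-5.8,0],[0,-5.8,0],[0,-5.8,0],[0,-5.8,0],[0,-5.8,0],[0,-5.8,0],[0,-5.8,0],[0,-5.8,0],[0,-5.8,0]], "travel": [[-0.002,0.01,-0.005],[-0.002,0.04,-0.005],[-0.002,0.07,-0.005],[-0.002,0.085,-0.005],[-0.002,0.095,-0.005],[-0.002,0.1,-0.005],[-0.002,0.1,-0.005],[-0.002,0.1,-0.005],[0.002,0.1,-0.005],[0.005,0.1,-0.005]], "fingers": [0.04,0.04,0.04,0.04,0.04,0.04,0.04,0.04,0.04,0.04]}}

```text
clock: 16.3
position: [0.4151, -0.1774, 0.0115]
tool_rot: [-1.572, -0.038, 0.036]
wrist_force: [-0.3, -0.5, 0.2]
gripper_width: 0.0401
```

```bash
python3 goto.py .485 -.174 .010 92.95;  python3 - <<'E'
from h import *
p,d=optics.capture("side");cv2.imwrite("pics/s7.png",cv2.resize(p[220:370,260:460,::-1],None,fx=4,fy=4))
p,d=optics.capture("top");cv2.imwrite("pics/t7.png",cv2.resize(p[180:300,290:450,::-1],None,fx=5,fy=5))
E
```

```text
t 16.3 pos [ 0.4151 -0.1774  0.0115] F [-0.3 -0.5  0.2] w 0.0401
travel [0.07   0.0016 0.0001] rot [ 0.07 -0.26  0.08] rows 1.3997932636967374
```

View pics/s7.png

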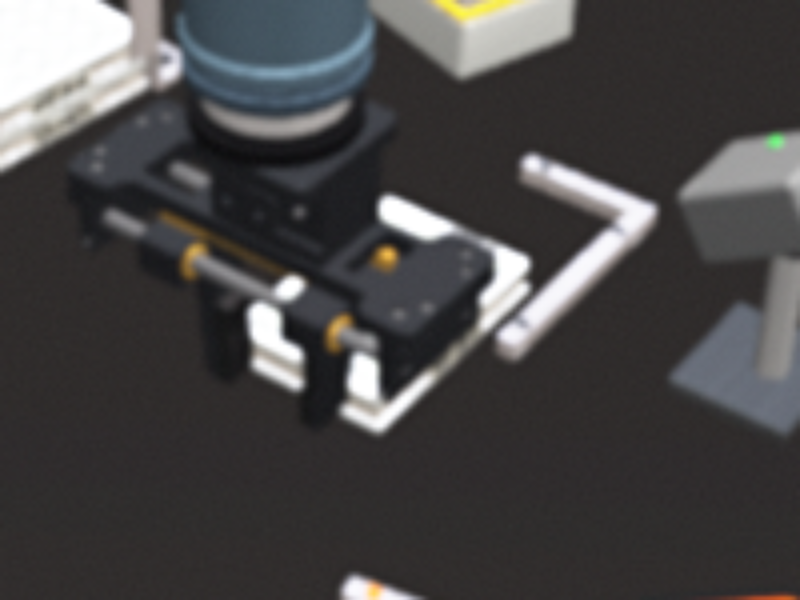

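View pics/t7.png

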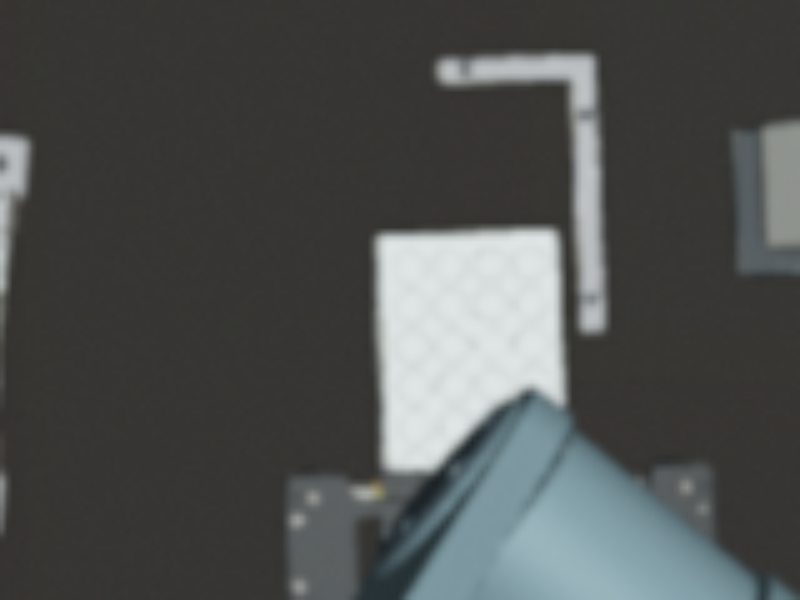

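Request:
{"fn": "drive_tool", "kwargs": {"delta_rot": [[0,0,0],[0,0,0],[0,0,0],[0,0,0],[0,0,0],[0,0,0],[0,0,0],[0,0,0],[0,0,0],[0,0,0]], "travel": [[0.004,0,0],[0.008,0,0],[0.014,0,0],[0.022,0,0],[0.031,0,0],[0.04,0,0],[0.049,0,0],[0.057,0,0],[0.063,0,0],[0.066,0,0]], "fingers": [0.04,0.04,0.04,0.04,0.04,0.04,0.04,0.04,0.04,0.04]}}

```text
clock: 17.4
position: [0.4808, -0.1738, 0.0107]
tool_rot: [-1.571, -0.037, 0.037]
wrist_force: [-1.0, 0.2, 0.7]
gripper_width: 0.0399
```

```bash
python3 goto.py .4971 -.174 .010 92.95;  python3 - <<'E'
from h import *
p,d=optics.capture("side");cv2.imwrite("pics/s8.png",cv2.resize(p[220:340,300:460,::-1],None,fx=5,fy=5))
p,d=optics.capture("top");cv2.imwrite("pics/t8.png",cv2.resize(p[180:300,320:420,::-1],None,fx=5,fy=5))
E
```

```text
t 17.4 pos [ 0.4808 -0.1738  0.0107] F [-1.   0.2  0.7] w 0.0399
travel [ 0.0163  0.0007 -0.0009] rot [ 0.01 -0.23  0.01] rows 0.32654244410908445
```

View pics/s8.png

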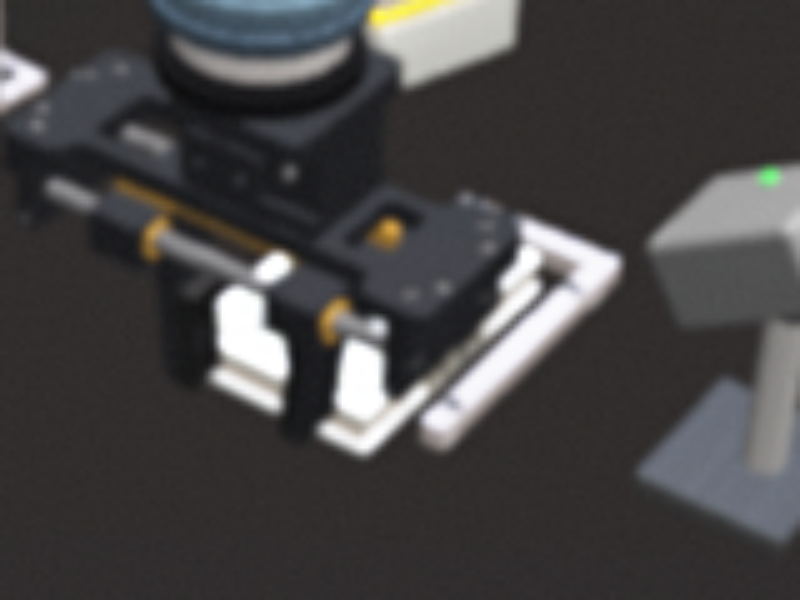

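View pics/t8.png

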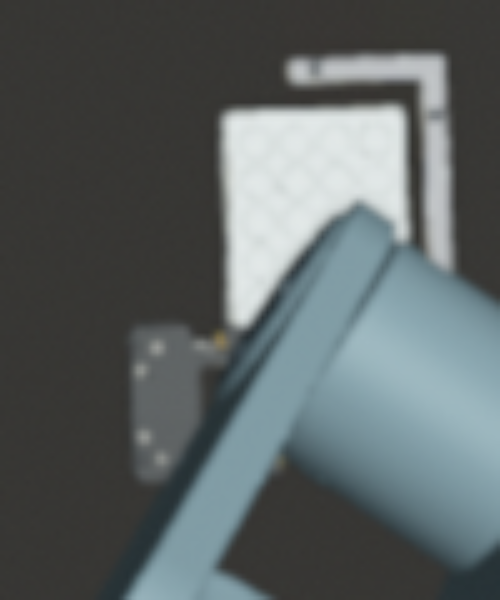

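The plate is approaching the side bar squarely, with a gap at rows 85–105 in the crop (about 10–15 mm). I'll finish slowly, watching the force.

Request:
{"fn": "drive_tool", "kwargs": {"delta_rot": [[0,0,0],[0,0,0],[0,0,0],[0,0,0],[0,0,0],[0,0,0],[0,0,0],[0,0,0],[0,0,0],[0,0,0]], "travel": [[0.002,0,0],[0.004,0,0],[0.006,0,0],[0.008,0,0],[0.0095,0,0],[0.0105,0,0],[0.0115,0,0],[0.012,0,0],[0.0125,0,0],[0.013,0,0]], "fingers": [0.04,0.04,0.04,0.04,0.04,0.04,0.04,0.04,0.04,0.04]}}

```text
clock: 18.5
position: [0.4931, -0.1732, 0.0107]
tool_rot: [-1.57, -0.037, 0.037]
wrist_force: [-0.8, -0.4, 0.6]
gripper_width: 0.0401
```

Request:
{"fn": "drive_tool", "kwargs": {"delta_rot": [[0,0,0],[0,0,0],[0,0,0],[0,0,0],[0,0,0],[0,0,0],[0,0,0],[0,0,0],[0,0,0],[0,0,0]], "travel": [[0.0003,0,0],[0.0006,0,0],[0.0009,0,0],[0.0012,0,0],[0.0015,0,0],[0.0018,0,0],[0.0021,0,0],[0.0024,0,0],[0.0027,0,0],[0.003,0,0]], "fingers": [0.04,0.04,0.04,0.04,0.04,0.04,0.04,0.04,0.04,0.04]}}

```text
clock: 19.5
position: [0.4961, -0.1731, 0.0107]
tool_rot: [-1.57, -0.037, 0.037]
wrist_force: [-2.3, -0.2, 0.6]
gripper_width: 0.0401
```

```bash
python3 goto.py .4971 -.174 .010 92.95;  python3 - <<'E'
from h import *
p,d=optics.capture("top");cv2.imwrite("pics/t9.png",cv2.resize(p[180:300,320:420,::-1],None,fx=5,fy=5))
E
```

```text
t 19.5 pos [ 0.4961 -0.1731  0.0107] F [-2.3 -0.2  0.6] w 0.0401
travel [ 0.0009  0.0007 -0.0009] rot [ 0.   -0.25 -0.  ] rows 0.030213092878933746
```

View pics/t9.png

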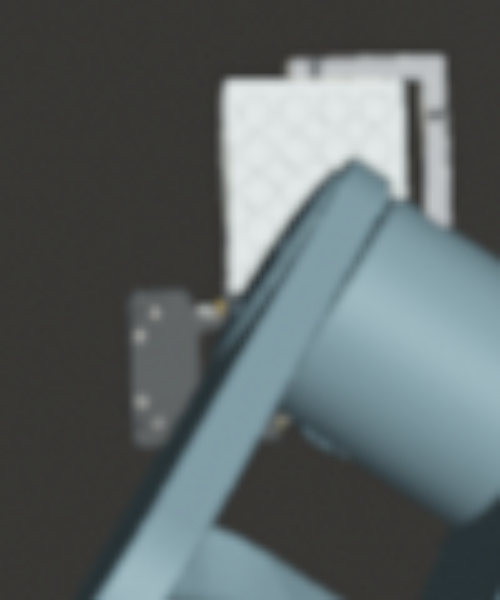

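Request:
{"fn": "drive_tool", "kwargs": {"delta_rot": [[0,0,0],[0,0,0],[0,0,0],[0,0,0],[0,0,0],[0,0,0],[0,0,0],[0,0,0],[0,0,0],[0,0,0]], "travel": [[0.0002,0,0],[0.0004,0,0],[0.0006,0,0],[0.0008,0,0],[0.001,0,0],[0.0012,0,0],[0.0013,0,0],[0.0014,0,0],[0.0015,0,0],[0.0015,0,0]], "fingers": [0.04,0.04,0.04,0.04,0.04,0.04,0.04,0.04,0.04,0.04]}}

```text
clock: 20.55
position: [0.4966, -0.173, 0.0107]
tool_rot: [-1.57, -0.036, 0.039]
wrist_force: [-7.7, -0.4, 5.6]
gripper_width: 0.0399
```

Firm contact with the side bar at 7.7 N. Back off, rise, and go round to the +y long side.

Request:
{"fn": "drive_tool", "kwargs": {"delta_rot": [[0,0,0],[0,0,0],[0,0,0],[0,0,0],[0,0,0],[0,8,0],[0,16,0],[0,24,0],[0,32,0],[0,40,0]], "travel": [[-0.003,0,0],[-0.012,0,0],[-0.022,-0.01,0],[-0.025,-0.04,0],[-0.025,-0.08,0],[-0.025,-0.11,0.01],[-0.025,-0.13,0.02],[-0.02,-0.14,0.035],[-0.01,-0.14,0.05],[0,-0.14,0.065]], "fingers": [0.04,0.04,0.04,0.04,0.04,0.05,0.06,0.07,0.07,0.07]}}

```text
clock: 21.55
position: [0.4949, -0.1077, 0.1513]
tool_rot: [-1.509, 0.513, -0.516]
wrist_force: [0.1, 0.2, -0.3]
gripper_width: 0.0703
```

```bash
python3 meas.py .569 -.172 3 pics/m10.png; python3 goto.py .566 -.100 .11 2.95
```

```text
plate [ 0.5739 -0.1718  0.0655] yaw 3.75 err 0.1507
in stop frame mm [ 4.4851 11.9418]
t 21.6 pos [ 0.4957 -0.1057  0.1511] F [-1.4  0.5  1. ] w 0.0698
travel [0.0518 0.0413 0.0478] rot [-1.400e-01  4.896e+01  1.000e-02] rows 1.6333004456805622
```

View pics/m10.png

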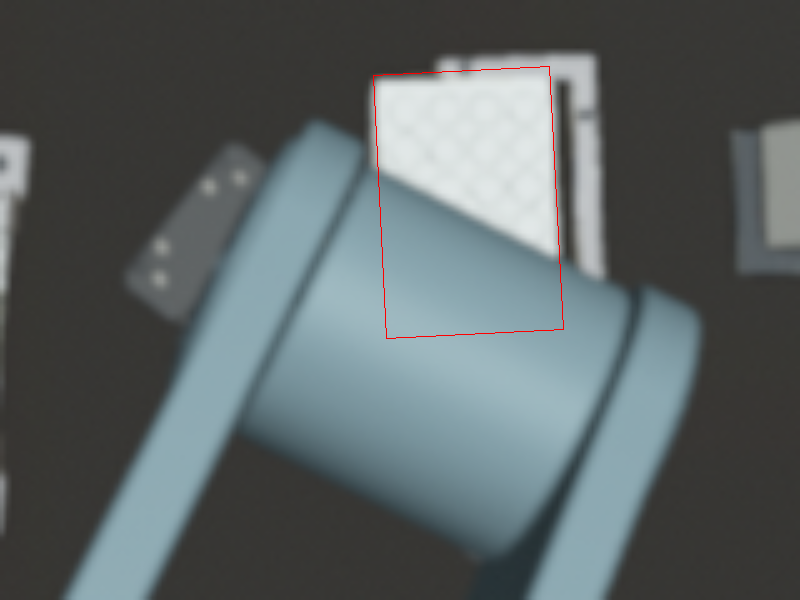

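Request:
{"fn": "drive_tool", "kwargs": {"delta_rot": [[0,8,0],[0,16,0],[0,24,0],[0,32,0],[0,40,0],[0,45,0],[0,49,0],[0,49,0],[0,49,0],[0,49,0]], "travel": [[0.0,0,0.015],[0.01,0,0.03],[0.02,0,0.048],[0.03,0,0.048],[0.04,0,0.048],[0.052,0.01,0.048],[0.052,0.02,0.048],[0.052,0.03,0.048],[0.052,0.04,0.048],[0.052,0.041,0.048]], "fingers": [0.07,0.07,0.07,0.07,0.07,0.07,0.07,0.07,0.07,0.07]}}

```text
clock: 22.6
position: [0.5636, -0.101, 0.1079]
tool_rot: [-1.241, 1.163, -1.158]
wrist_force: [-0.4, 0.9, -0.1]
gripper_width: 0.0702
```

```bash
python3 goto.py .566 -.100 .01 2.95; python3 - <<'E'
from h import *
p,d=optics.capture("wrist");cv2.imwrite("pics/w11.png",p[:,:,::-1])
p,d=optics.capture("side");cv2.imwrite("pics/s11.png",cv2.resize(p[180:330,300:500,::-1],None,fx=4,fy=4))
E
```

```text
t 22.6 pos [ 0.5636 -0.101   0.1079] F [-0.4  0.9 -0.1] w 0.0702
travel [-0.0007  0.0979  0.0027] rot [ 0.15  0.86 -0.07] rows 1.958902435967168
```

View pics/s11.png

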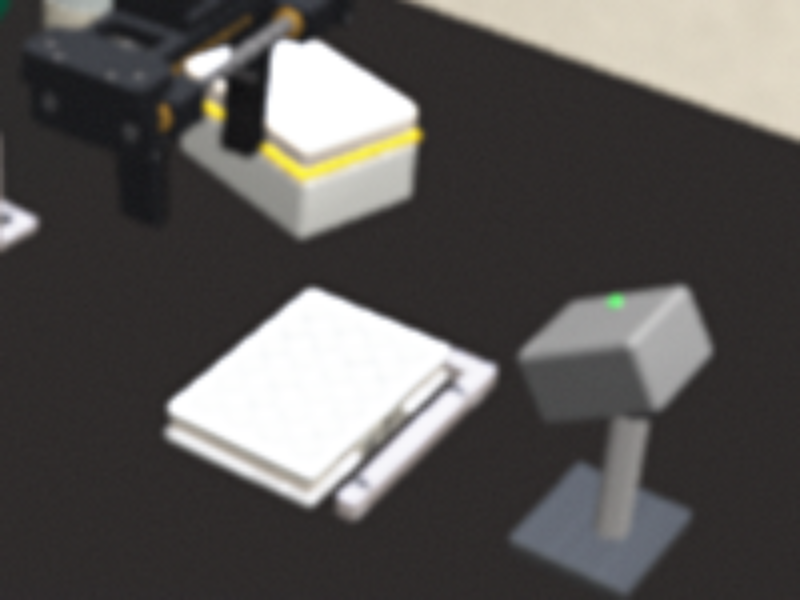

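View pics/w11.png

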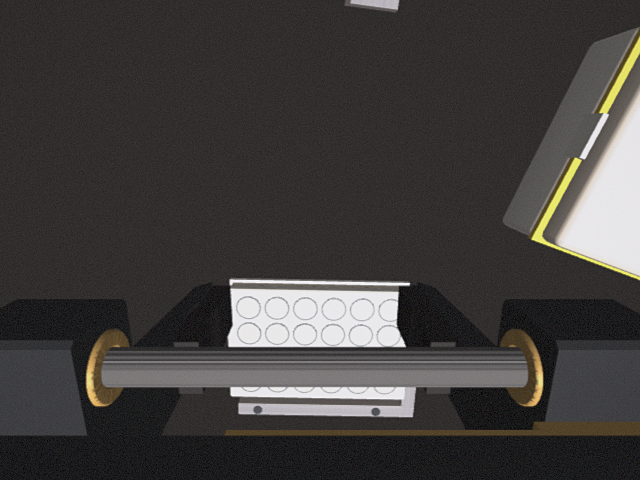

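```bash
python3 - <<'E'
from h import *
d=np.load("top0.npz")['d'];C=cloud("top",d)
m=(C[...,2]>.03)&(C[...,2]<.1)&(abs(C[...,0]-.72)<.13)&(abs(C[...,1]+.05)<.1)&(C[...,0]>.6)
q=C[m];print(q.min(0),q.max(0)); print(cv2.boxPoints(cv2.minAreaRect(q[:,:2].astype(np.float32))))
E
```

```text
[ 0.68933395 -0.10367258  0.03012587] [0.7987139  0.03625326 0.06784114]
[[ 0.6866174  -0.08042623]
 [ 0.7685183  -0.10375839]
 [ 0.801926    0.01350987]
 [ 0.72002506  0.03684203]]
```

The side camera shows plate1 touching the side bar, with a small gap to the end bar. The tip box is clear of the gripper (x ≥ 0.687). Descend and push.

Request:
{"fn": "drive_tool", "kwargs": {"delta_rot": [[0,0.4,0],[0,0.4,0],[0,0.4,0],[0,0.4,0],[0,0.4,0],[0,0.4,0],[0,0.4,0],[0,0.4,0],[0,0.4,0],[0,0.4,0]], "travel": [[0,0.03,0.001],[0,0.06,0.001],[0,0.08,0.001],[0,0.09,0.001],[0,0.096,0.001],[0,0.096,0.001],[0.003,0.096,0.001],[0.007,0.096,0.001],[0.01,0.096,0.001],[0.012,0.096,0.001]], "fingers": [0.07,0.07,0.07,0.07,0.07,0.07,0.07,0.07,0.07,0.07]}}

```text
clock: 23.7
position: [0.5672, -0.114, 0.0143]
tool_rot: [-1.235, 1.166, -1.168]
wrist_force: [0.4, -0.3, 0.7]
gripper_width: 0.0694
```

Request:
{"fn": "drive_tool", "kwargs": {"delta_rot": [[0,0,0],[0,0,0],[0,0,0],[0,0,0],[0,0,0],[0,0,0],[0,0,0],[0,0,0],[0,0,0],[0,0,0]], "travel": [[0.002,0,0],[0.004,0,0],[0.006,0,0],[0.008,0,0],[0.01,0,0],[0.011,0,0],[0.012,0,0],[0.013,0,0],[0.014,0,0],[0.015,0,0]], "fingers": [0.07,0.07,0.07,0.07,0.07,0.07,0.07,0.07,0.07,0.07]}}

```text
clock: 24.7
position: [0.5678, -0.1285, 0.0137]
tool_rot: [-1.236, 1.166, -1.167]
wrist_force: [-1.0, 0.6, -0.3]
gripper_width: 0.0699
```

```bash
python3 goto.py .566 -.1325 .01 2.95; python3 - <<'E'
from h import *
p,d=optics.capture("side");cv2.imwrite("pics/s12.png",cv2.resize(p[210:330,310:470,::-1],None,fx=5,fy=5))
E
```

```text
t 24.7 pos [ 0.5678 -0.1285  0.0137] F [-1.   0.6 -0.3] w 0.0699
travel [ 0.0039  0.0037 -0.002 ] rot [-0.02  0.35  0.01] rows 0.11526614732336123
```

View pics/s12.png

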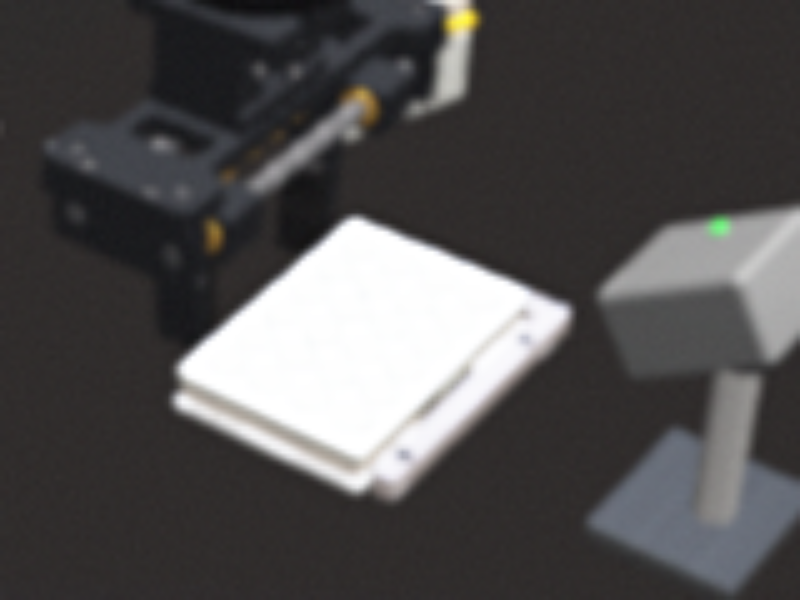

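Nearly home. Push slowly until the force rises.

Request:
{"fn": "drive_tool", "kwargs": {"delta_rot": [[0,0,0],[0,0,0],[0,0,0],[0,0,0],[0,0,0],[0,0,0],[0,0,0],[0,0,0],[0,0,0],[0,0,0]], "travel": [[0.0004,0,0],[0.0008,0,0],[0.0012,0,0],[0.0016,0,0],[0.002,0,0],[0.0024,0,0],[0.0028,0,0],[0.0032,0,0],[0.0036,0,0],[0.004,0,0]], "fingers": [0.07,0.07,0.07,0.07,0.07,0.07,0.07,0.07,0.07,0.07]}}

```text
clock: 25.75
position: [0.5679, -0.1314, 0.0137]
tool_rot: [-1.235, 1.167, -1.166]
wrist_force: [0.8, 7.1, 1.5]
gripper_width: 0.0703
```

Contact at 7 N. Back off and inspect.

Request:
{"fn": "drive_tool", "kwargs": {"delta_rot": [[0,0,0],[0,0,0],[0,0,0],[0,0,0],[0,0,0],[0,0,0],[0,0,0],[0,0,0],[0,0,0],[0,0,0]], "travel": [[-0.002,0,0],[-0.01,0,0],[-0.02,0,0],[-0.03,-0.02,0],[-0.04,-0.06,0],[-0.06,-0.1,0],[-0.1,-0.14,-0.02],[-0.14,-0.16,-0.05],[-0.18,-0.16,-0.09],[-0.22,-0.16,-0.12]], "fingers": [0.07,0.07,0.07,0.07,0.07,0.07,0.06,0.05,0.04,0.04]}}

```text
clock: 26.75
position: [0.4467, 0.068, 0.1743]
tool_rot: [-1.234, 1.165, -1.168]
wrist_force: [1.2, 1.4, 0.7]
gripper_width: 0.0411
```

```bash
python3 meas.py .57 -.184 3 pics/m13.png; python3 - <<'E'
from h import *
p,d=optics.capture("side");cv2.imwrite("pics/s13.png",cv2.resize(p[220:320,330:450,::-1],None,fx=6,fy=6,interpolation=cv2.INTER_CUBIC))
E
```

```text
plate [ 0.5722 -0.1847  0.062 ] yaw 3.55 err 0.0308
in stop frame mm [ 2.1242 -0.8506]
```

View pics/s13.png

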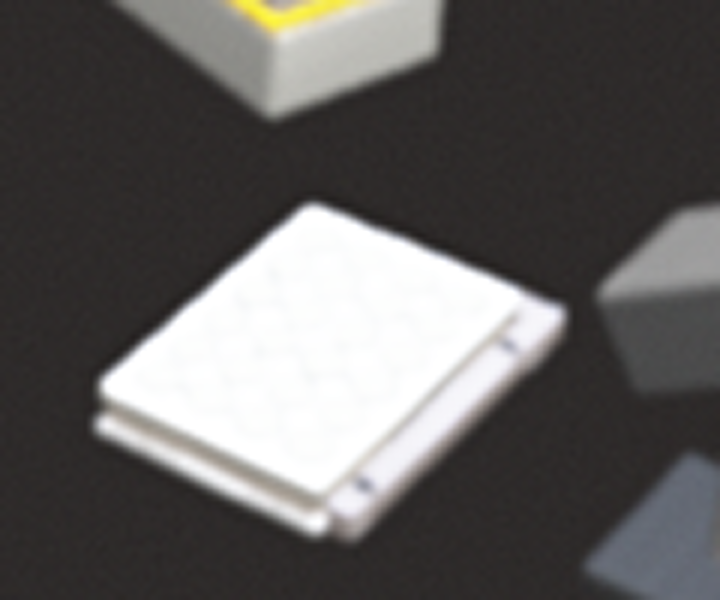

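View pics/m13.png

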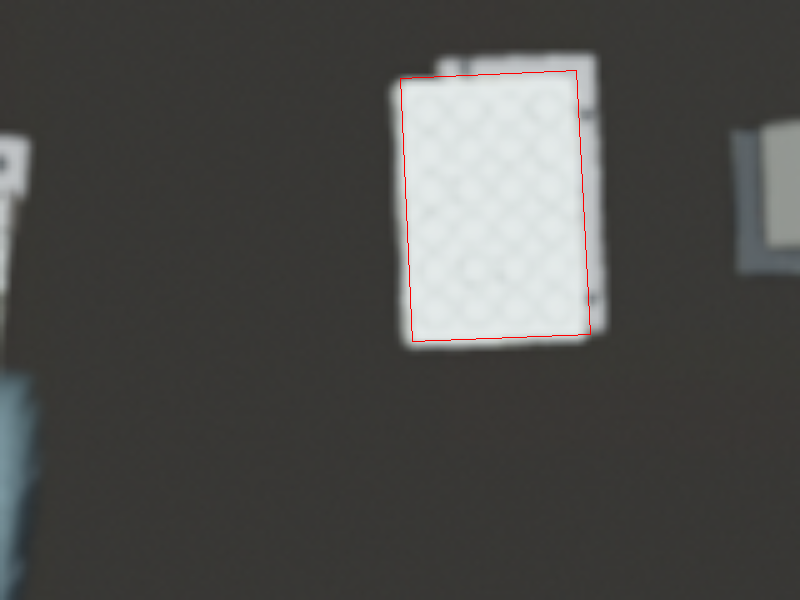

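The net effect looks home, but the bright bars bias that fit. I'll refit with the bars modelled, and look closely with the wrist camera.

```bash
python3 - <<'E'
from fit import *
np.set_printoptions(precision=4,suppress=True)
p,d=optics.capture("top")
PB=[(-.0639,.0639,-.04275,.04275)]
S=np.array([.5708,-.1833,.0511])
for bg,fg in((195,228),(180,226),(200,228)):
    v,e=fit("top",p,(360,185,415,262),.02,PB,(.57,-.184,.05),bg=bg,fg=fg,s=.001)
    a=S[2];dx=v[:2]-S[:2];print(v,np.degrees(v[2]-a),np.array([np.cos(a)*dx[0]+np.sin(a)*dx[1],-np.sin(a)*dx[0]+np.cos(a)*dx[1]])*1000,e)
E
python3 goto.py .52 -.14 .2 2.95
```

```text
[ 0.5713 -0.1835  0.0573] 0.35605359513578116 [ 0.5214 -0.2631] 0.020801851760755472
[ 0.5714 -0.1837  0.0567] 0.3206570942087179 [ 0.6035 -0.4774] 0.007430867300753062
[ 0.5713 -0.1836  0.0578] 0.38307254173396904 [ 0.4416 -0.276 ] 0.028488103308528
t 26.9 pos [0.4458 0.0689 0.1733] F [-0.4  0.1  0.2] w 0.0397
travel [ 0.213  -0.0266  0.0612] rot [-0.01  0.57  0.01] rows 4.46526412709338
```

Refit: within 0.5 mm of home, yaw within 0.35° of the stop. A seating nudge on the short side will confirm contact with the side bar.

Request:
{"fn": "drive_tool", "kwargs": {"delta_rot": [[0,-8.5,0],[0,-17,0],[0,-25.5,0],[0,-34,0],[0,-42.5,0],[0,-51,0],[0,-59.5,0],[0,-68,0],[0,-76,0],[0,-84,0]], "travel": [[0.025,0,0],[0.05,0,0],[0.075,0,0],[0.1,0,0.0],[0.125,0,0.003],[0.15,0,0.006],[0.175,0,0.009],[0.2,0,0.012],[0.225,0.0,0.014],[0.25,0.0,0.014]], "fingers": [0.04,0.04,0.04,0.04,0.04,0.04,0.04,0.04,0.04,0.04]}}

```text
clock: 27.9
position: [0.4767, -0.1843, 0.1732]
tool_rot: [-1.571, 0.033, -0.033]
wrist_force: [0.6, 0.2, 0.6]
gripper_width: 0.0401
```

```bash
python3 goto.py .475 -.188 .012 92.95
```

```text
t 27.9 pos [ 0.4767 -0.1843  0.1732] F [0.6 0.2 0.6] w 0.0401
travel [-0.0016  0.1612 -0.0037] rot [ 0.04 -5.37  0.01] rows 3.224077460870516
```

Request:
{"fn": "drive_tool", "kwargs": {"delta_rot": [[0,-5.5,0],[0,-5.5,0],[0,-5.5,0],[0,-5.5,0],[0,-5.5,0],[0,-5.5,0],[0,-5.5,0],[0,-5.5,0],[0,-5.5,0],[0,-5.5,0]], "travel": [[-0.002,0.03,-0.003],[-0.002,0.07,-0.003],[-0.002,0.11,-0.003],[-0.002,0.14,-0.003],[-0.002,0.155,-0.003],[-0.002,0.161,-0.003],[0,0.161,-0.003],[0.004,0.161,-0.003],[0.009,0.161,-0.003],[0.012,0.161,-0.003]], "fingers": [0.04,0.04,0.04,0.04,0.04,0.04,0.04,0.04,0.04,0.04]}}

```text
clock: 28.9
position: [0.4895, -0.1864, 0.0135]
tool_rot: [-1.572, -0.04, 0.037]
wrist_force: [0.3, -0.1, 0.0]
gripper_width: 0.04
```

Request:
{"fn": "drive_tool", "kwargs": {"delta_rot": [[0,0,0],[0,0,0],[0,0,0],[0,0,0],[0,0,0],[0,0,0],[0,0,0],[0,0,0],[0,0,0],[0,0,0]], "travel": [[0.001,0,0],[0.002,0,0],[0.003,0,0],[0.004,0,0],[0.0045,0,0],[0.005,0,0],[0.0055,0,0],[0.006,0,0],[0.0065,0,0],[0.0065,0,0]], "fingers": [0.04,0.04,0.04,0.04,0.04,0.04,0.04,0.04,0.04,0.04]}}

```text
clock: 29.9
position: [0.4945, -0.1854, 0.0123]
tool_rot: [-1.571, -0.038, 0.038]
wrist_force: [0.2, -0.3, 0.6]
gripper_width: 0.0401
```

Request:
{"fn": "drive_tool", "kwargs": {"delta_rot": [[0,0,0],[0,0,0],[0,0,0],[0,0,0],[0,0,0],[0,0,0],[0,0,0],[0,0,0],[0,0,0],[0,0,0]], "travel": [[0.0003,0,0],[0.0006,0,0],[0.0009,0,0],[0.0012,0,0],[0.0015,0,0],[0.0018,0,0],[0.0021,0,0],[0.0024,0,0],[0.0027,0,0],[0.003,0,0]], "fingers": [0.04,0.04,0.04,0.04,0.04,0.04,0.04,0.04,0.04,0.04]}}

```text
clock: 30.9
position: [0.497, -0.185, 0.0122]
tool_rot: [-1.57, -0.038, 0.04]
wrist_force: [-3.4, -0.2, 2.2]
gripper_width: 0.0404
```

Request:
{"fn": "drive_tool", "kwargs": {"delta_rot": [[0,0,0],[0,0,0],[0,0,0],[0,0,0],[0,0,0],[0,0,0],[0,0,0],[0,0,0],[0,0,0],[0,0,0]], "travel": [[0.0001,0,0],[0.0002,0,0],[0.0003,0,0],[0.0004,0,0],[0.0005,0,0],[0.0006,0,0],[0.0007,0,0],[0.0008,0,0],[0.0008,0,0],[0.0008,0,0]], "fingers": [0.04,0.04,0.04,0.04,0.04,0.04,0.04,0.04,0.04,0.04]}}

```text
clock: 31.9
position: [0.4971, -0.185, 0.0122]
tool_rot: [-1.57, -0.037, 0.041]
wrist_force: [-7.9, 0.2, 6.3]
gripper_width: 0.0401
```

Request:
{"fn": "drive_tool", "kwargs": {"delta_rot": [[0,0,0],[0,0,0],[0,0,0],[0,0,0],[0,0,0],[0,8,0],[0,16,0],[0,24,0],[0,32,0],[0,40,0]], "travel": [[-0.003,0,0],[-0.012,0,0],[-0.022,-0.01,0],[-0.025,-0.04,0],[-0.025,-0.08,0],[-0.025,-0.11,0.01],[-0.025,-0.13,0.02],[-0.02,-0.14,0.035],[-0.01,-0.14,0.05],[0,-0.14,0.065]], "fingers": [0.04,0.04,0.04,0.04,0.04,0.05,0.06,0.07,0.07,0.07]}}

```text
clock: 32.9
position: [0.4956, -0.1201, 0.1531]
tool_rot: [-1.509, 0.511, -0.515]
wrist_force: [-0.5, 0.2, 1.1]
gripper_width: 0.0699
```

```bash
python3 goto.py .566 -.110 .12 2.95
```

```text
t 32.9 pos [ 0.4956 -0.1201  0.1531] F [-0.5  0.2  1.1] w 0.0699
travel [0.0496 0.0332 0.0509] rot [-0.1  49.49  0.11] rows 1.5682827808619917
```

The side bar contact is confirmed (force rises with no motion). One more light touch on the long side for the end bar.

Request:
{"fn": "drive_tool", "kwargs": {"delta_rot": [[0,8,0],[0,16,0],[0,24,0],[0,32,0],[0,40,0],[0,45,0],[0,49,0],[0,49.3,0],[0,49.3,0],[0,49.3,0]], "travel": [[0.0,0,0.015],[0.01,0,0.03],[0.02,0,0.048],[0.03,0,0.051],[0.04,0,0.051],[0.049,0,0.051],[0.049,0.01,0.051],[0.049,0.03,0.051],[0.049,0.033,0.051],[0.049,0.033,0.051]], "fingers": [0.07,0.07,0.07,0.07,0.07,0.07,0.07,0.07,0.07,0.07]}}

```text
clock: 33.9
position: [0.5643, -0.1091, 0.1186]
tool_rot: [-1.238, 1.165, -1.163]
wrist_force: [0.1, -0.4, -0.6]
gripper_width: 0.0697
```

```bash
python3 goto.py .5665 -.112 .012 2.95
```

```text
t 33.9 pos [ 0.5643 -0.1091  0.1186] F [ 0.1 -0.4 -0.6] w 0.0697
travel [0.0031 0.1066 0.0022] rot [ 0.08  0.56 -0.04] rows 2.1340607688709547
```

Request:
{"fn": "drive_tool", "kwargs": {"delta_rot": [[0,0.3,0],[0,0.3,0],[0,0.3,0],[0,0.3,0],[0,0.3,0],[0,0.3,0],[0,0.3,0],[0,0.3,0],[0,0.3,0],[0,0.3,0]], "travel": [[0,0.03,0.002],[0,0.06,0.002],[0,0.085,0.002],[0,0.1,0.002],[0,0.105,0.002],[0.002,0.105,0.002],[0.006,0.105,0.002],[0.01,0.105,0.002],[0.013,0.105,0.002],[0.015,0.105,0.002]], "fingers": [0.07,0.07,0.07,0.07,0.07,0.07,0.07,0.07,0.07,0.07]}}

```text
clock: 34.9
position: [0.5684, -0.1248, 0.015]
tool_rot: [-1.235, 1.167, -1.169]
wrist_force: [0.7, 1.1, 0.8]
gripper_width: 0.07
```

Request:
{"fn": "drive_tool", "kwargs": {"delta_rot": [[0,0,0],[0,0,0],[0,0,0],[0,0,0],[0,0,0],[0,0,0],[0,0,0],[0,0,0],[0,0,0],[0,0,0]], "travel": [[0.0006,0,0],[0.0012,0,0],[0.0018,0,0],[0.0024,0,0],[0.003,0,0],[0.0036,0,0],[0.0042,0,0],[0.0047,0,0],[0.0052,0,0],[0.0055,0,0]], "fingers": [0.07,0.07,0.07,0.07,0.07,0.07,0.07,0.07,0.07,0.07]}}

```text
clock: 35.9
position: [0.5682, -0.1297, 0.0143]
tool_rot: [-1.235, 1.168, -1.168]
wrist_force: [0.7, -0.4, -0.1]
gripper_width: 0.0702
```

Request:
{"fn": "drive_tool", "kwargs": {"delta_rot": [[0,0,0],[0,0,0],[0,0,0],[0,0,0],[0,0,0],[0,0,0],[0,0,0],[0,0,0],[0,0,0],[0,0,0]], "travel": [[0.0003,0,0],[0.0006,0,0],[0.0009,0,0],[0.0012,0,0],[0.0015,0,0],[0.0018,0,0],[0.002,0,0],[0.0022,0,0],[0.0024,0,0],[0.0024,0,0]], "fingers": [0.07,0.07,0.07,0.07,0.07,0.07,0.07,0.07,0.07,0.07]}}

```text
clock: 36.9
position: [0.5681, -0.1315, 0.0142]
tool_rot: [-1.235, 1.169, -1.167]
wrist_force: [-1.3, 3.9, 1.9]
gripper_width: 0.0701
```

The force rises at the same position as before, so the end bar is in contact too. Retreat and do the final checks.

Request:
{"fn": "drive_tool", "kwargs": {"delta_rot": [[0,0,0],[0,0,0],[0,0,0],[0,0,0],[0,0,0],[0,0,0],[0,0,0],[0,0,0],[0,0,0],[0,0,0]], "travel": [[-0.002,0,0],[-0.01,0,0],[-0.02,0,0],[-0.03,-0.02,0],[-0.035,-0.06,0],[-0.035,-0.1,0],[-0.035,-0.14,0],[-0.035,-0.18,-0.0],[-0.035,-0.2,0],[-0.035,-0.2,0]], "fingers": [0.07,0.07,0.07,0.07,0.07,0.07,0.07,0.07,0.07,0.07]}}

```text
clock: 37.9
position: [0.5685, -0.0972, 0.2184]
tool_rot: [-1.233, 1.161, -1.173]
wrist_force: [-0.0, -1.0, 0.9]
gripper_width: 0.0698
```

Request:
{"fn": "drive_tool", "kwargs": {"delta_rot": [[0,0,0],[0,0,0],[0,0,0],[0,0,0],[0,0,0],[0,0,0],[0,0,0],[0,0,0],[0,0,0],[0,0,0]], "travel": [[-0.02,0,-0.02],[-0.04,0,-0.04],[-0.06,0,-0.06],[-0.08,0,-0.08],[-0.1,0,-0.1],[-0.12,0,-0.12],[-0.14,0,-0.14],[-0.16,0,-0.15],[-0.17,0,-0.15],[-0.17,0,-0.15]], "fingers": [0.07,0.07,0.07,0.07,0.07,0.07,0.07,0.07,0.07,0.07]}}

```text
clock: 38.9
position: [0.4068, 0.0653, 0.2135]
tool_rot: [-1.237, 1.167, -1.166]
wrist_force: [0.4, 0.5, 0.7]
gripper_width: 0.07
```

```bash
python3 - <<'E'
from fit import *
np.set_printoptions(precision=4,suppress=True)
p,d=optics.capture("top");cv2.imwrite("pics/t20.png",p[:,:,::-1])
PB=[(-.0639,.0639,-.04275,.04275)]
S=np.array([.5708,-.1833,.0511])
for bg,fg in((195,228),(180,226)):
    v,e=fit("top",p,(360,185,415,262),.02,PB,(.57,-.184,.05),bg=bg,fg=fg,s=.001)
    a=S[2];dx=v[:2]-S[:2];print(v,np.degrees(v[2]-a),np.array([np.cos(a)*dx[0]+np.sin(a)*dx[1],-np.sin(a)*dx[0]+np.cos(a)*dx[1]])*1000,e)
p,d=optics.capture("side");cv2.imwrite("pics/s20.png",p[:,:,::-1]);cv2.imwrite("pics/s21.png",cv2.resize(p[230:320,330:450,::-1],None,fx=6,fy=6,interpolation=cv2.INTER_CUBIC))
s=manip.sense();print(s['clock'],s['position'],s['wrist_force'])
E
```

```text
[ 0.5715 -0.1837  0.0558] 0.26903211601659915 [ 0.6479 -0.42  ] 0.02175671231159481
[ 0.5716 -0.1839  0.0531] 0.11275754698670577 [ 0.7581 -0.6744] 0.007530315300888485
39.0 [0.4075 0.0641 0.2139] [-0.4034 -0.8789 -0.2823]
```

View pics/s20.png

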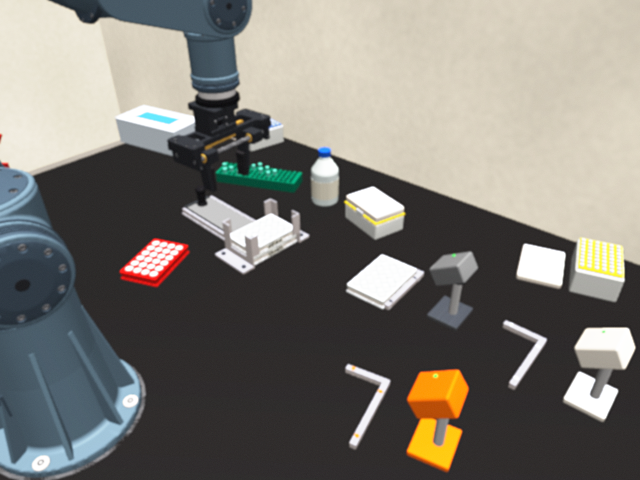

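View pics/t20.png

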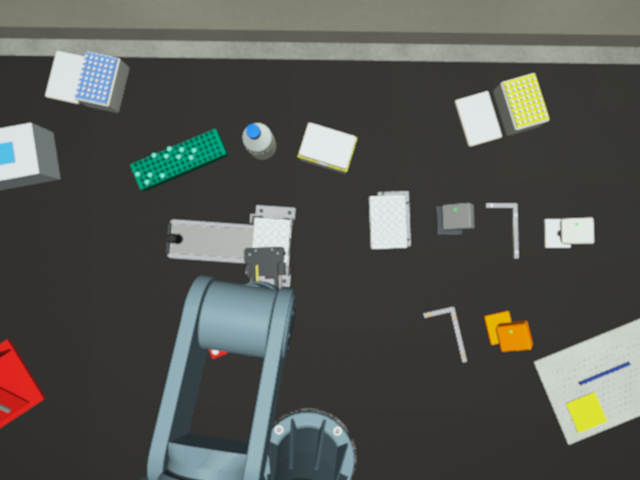

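View pics/s21.png

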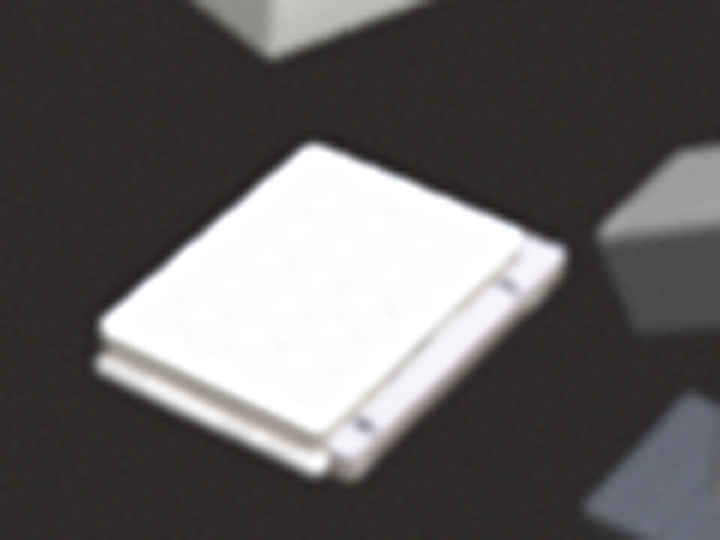

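The plate sits square in the grey stop's corner, at about (389,221) in the top view. The knob is fully back at (173,238), two plates are in the dispenser, and the bystanders are unmoved.

```bash
python3 -c "
from cell import manip
print(manip.close_job())"
```

```text
the job is handed in; nothing more can be done
None
```

I fed one plate, drew the slide fully back, and pushed the plate flat along the bench into the corner of the grey reader's L-shaped stop. I handed the job in at about 39 s; the hand-in gives no verdict.

**Slide:** It travelled 140 mm in and back. At each end the force rose to about 9 N, above the 2–6 N it takes to move it. After it was drawn back, the pictures showed the next plate resting on the bench with the third on top of it, both in the dispenser.

**Plate in the stop:** I pushed it against the side bar and then the end bar, and repeated a light nudge on each. The force rose again at about the same position for both bars (8 N and 4 N), so it touches both sides. The last camera fit puts it within 0.8 mm of home and 0.3° of square. That is inside the camera's 2 mm calibration error, so I rely on the forces for contact.

**Disagreements:** An earlier fit read 2 mm and 0.6° off, because it counted the bright stop bars as plate. Modelling only the plate's brighter surface removed that error. The last top and side views show the tube rack, tip box and bottle where they started, and the robot touching nothing.

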